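# Lift a closed culture dish to the viewing ring

### The job

Slide the two-tined dish lifter under the closed culture dish on its pedestal, carry the dish on it to the viewer and hold it level up against the underside of the sprung viewing ring, centred and lightly pressed, for a second and a half. Then set the dish back on its pedestal and put the lifter back flat on its rubber mat. Do not touch the dish with the gripper, do not press hard, and leave everything else on the bench where it is.

Things in the scene. Friction and masses are not known exactly. Their poses are not given: they have to be found in the camera images.
- dish: closed clear round culture dish with cream-coloured filling, 90 mm across, 16 mm high (lid part 90 mm, the lowest 7 mm is 86 mm across), about 0.06 to 0.13 kg; lid and base are one piece. Too wide for the gripper. Origin at the centre of its underside, z up. Starts on the pedestal, overhanging it all round
- pedestal: fixed round pedestal, 55 mm high: a black head 40 mm across and 5 mm thick on a 28 mm column, with a foot 80 mm across and 8 mm high. Origin at the centre of its underside on the bench; its top is 55 mm above the origin. Apart from the column and head there is free space between 8 mm and 55 mm under the dish
- lifter: dish lifter: flat aluminium fork 5 mm thick, upright black handle 24 x 24 mm up to 95 mm high; 0.15 to 0.31 kg. Origin: underside, below the handle axis; x along the tines, z up. Palm x -30 to 60 mm, 80 mm wide; two tines x 60 to 155 mm, each 13 mm wide, 54 mm gap. Carries a dish centred at x = 120 mm, y = 0. Starts on the mat
- mat: fixed flat black rubber mat 210 x 110 x 2 mm, on the bench. Origin on the bench right under where the lifter's handle belongs; its x points the way the lifter's tines lie (the mat spans x = -50 to 160 mm, y = -55 to 55 mm). Its top is 2 mm above the origin
- viewer: viewer: white foot, 22 mm rod at x = 125 mm, 262 mm high; its clamped arm holds a level white ring (104 mm outer, 78 mm inner diameter). Origin on the bench below the ring's centre, x from ring to rod. The ring's underside is 155 to 205 mm above the bench, not reported: feel for it. The ring yields upwards from 1.5 N, 1 mm per further 1.5 N, up to 10 mm
- vial: bystander: pink vial with white cap, 28 mm across, 75 mm high; origin at the centre of its underside
- slide_box: bystander: light green box 45 x 85 x 28 mm; origin at the centre of its underside
- spare_dish: bystander: small closed dish 60 mm across, 13 mm high, on the bench; origin at the centre of its underside
- jar: bystander: amber jar with black lid, 56 mm across, 85 mm high; origin at the centre of its underside
- wipe_box: bystander: cardboard box of wipes 110 x 120 x 75 mm; origin at the centre of its underside
- tube_stand: bystander: white tube stand 50 x 120 x 35 mm with tubes up to 76 mm high; origin at the centre of its underside

How it is judged:
By the outcome, as a careful person would: the job done as asked, in the order asked, and still so for the second after the job is handed in, with the robot touching nothing.
It also fails if it takes over 72 s, if anything falls off the work surface, if the arm or the gripper's body presses on something with over 40 N, if the wrist force passes 120 N, or if a joint passes its speed limit or range.

### The arm

A 6-joint arm with a two-finger parallel gripper is mounted at the origin on the work surface. World frame = base frame: x ahead of the robot, y to its left, z up, the work surface at z = 0. Lengths are in m, angles in rad, forces in N, time in s.
With the tool pointing down it reaches from about 0.375 to 0.825 m from the base axis. Payload 5.5 kg.
Tool frame: the origin (TCP) lies at the very end of the fingers, on their centre line; the grasp point (between the pads) lies 19 mm behind it (robot.pinch_z is the z of the grasp point in the tool frame, in m); z points along the fingers, y is the line along which they close (so a half turn about z gives the same grasp; the last joint's range is limited). The gripper opens to 85 mm and grips with 20 to 120 N. Pads are 22 mm wide; open, the fingers measure 114 mm over their backs; the gripper's body (76 mm by 85 mm) begins 54 mm behind the grasp point. The pads swing forward as they close: fully open they stand 13 mm farther back than shut.
Start: joints at [-1.232, 0.314, -0.047, 1.21, 0, 1.571], TCP at [0.199, -0.566, 0.231] pointing down, gripper open.
Joint ranges: [-2.67, 2.67], [-0.69, 1.73], [-1.03, 1.25], [-2.08, 2.16], [-1.42, 1.45], [-3.14, 3.14]. Speed limits (rad/s): [2.39, 2.39, 3.01, 3.14, 3.14, 3.14].

### API

Orientations are given as a unit quaternion [x, y, z, w].
In Python, from rig import state, get_image, camera_params, job, nets, robot gives the robot as it stands.
- The arm moves only by the tool drive_tool, never from a script. Its argument "rows" is a list of rows, each an object with "claw": the closure, from 0 (fully open) to 1 (shut); "translation": the shift along the tool's x, y, z in cm, a list of three; "roll": the turn about the tool's z in degrees. A call has 1 to 8 rows; each row shifts and turns the commanded pose from where the row before left it, along the tool's axes as they then stand; what a row does not reach is not made up. A row lasts 1/12 s, in which the tool goes at most 41.7 mm and 7.16 degrees, less where a joint would pass 70% of its speed; a pose out of reach is approached as far as the arm can. A call with a gripper value outside its range is refused whole. The fingers move at their own pace and stop on an object; "force" is the grip in N (left out, the last holds). Time passes only in rows, so rows that do not move let the fingers close. It gives the time, the measured TCP pose, the force, the opening and the grip force at its end, in the units of the state.
- state(): the state, without advancing time (a new reading comes with each control period).
- get_image(name): name is "scene" or "side" or "wrist"; returns the picture (480x640x3 uint8, red, green, blue); there is no depth.
- camera_params(name): a dict with "intrinsics" (3x3 intrinsics, pixels), "k1" (the pictures are not rectified: a ray, as slopes to the right and down, at radius r is drawn at 1 + k1 r^2 times it, then the intrinsics apply), "position" and "attitude" of the camera in the world; the wrist camera has in their place "T_tool_cam" (4x4, takes a point from camera to tool coordinates, whose origin is the TCP and whose axes are the flange's). Camera axes: x right, y up, looking along -z (the intrinsics and any distortion apply to the point x, -y, -z); pixel columns grow to the right and rows downward; lengths in m; the calibration is good to about 2 mm. A picture is of the moment at which its call begins: read the wrist's pose just before it. camera_params takes no time and is no camera call.
- job.job_done(): hands the job in; it is judged then, once.
Trained networks look in the newest picture that a camera, given by its name, has taken for a name from the list of things; names that differ only in an ending like _2 or _b are one class to them, and where a whole thing is asked for, a point or a joint stands for the part that bears it (a point fixed in the world has none). Each returns a list of dicts, best first, with "confidence" (0 to 1); they miss things now and then, are a little off and sometimes report something else, mostly with a low value. They report only what shows in the picture. A call takes as long as a camera call.
- nets.recognise(label, camera): "location" ([x, y, z] in m, in world coordinates, good to about 4 mm: the middle of the surface that is visible of it).
The state is a dict: "time_s": time; "qpos": joint angles; "qd": joint speeds; "joint_torque": joint torques, N m; "tcp_pos": TCP position; "ee_rot": TCP orientation; "wrist_force": force on the tool from outside, world axes, zero at the start; "moment": the same for the moment, N m; "finger_gap": finger opening in m; "grasp_force": force on a finger pad.
Only numpy, scipy, OpenCV 4.12 (cv2) and the standard library are available. Lean on these libraries where they do the work, as an engineer would, in place of code of your own. Each camera call takes 0.05 s, during which the arm holds its last target. There are 200 camera calls.

## Working session

There is one attempt and no reset: what is moved stays moved. The work goes in short steps, Python scripts to look and compute and a tool call to move; the robot and the scene stay as the last step left them, time stands still between calls to the robot, and variables do not carry over. Pictures are saved under pics/ and viewed, at most 10 in all, crops included, and the job is handed in when it is done.

Besides the shell and the picture viewer there is one more tool, called after "Emit:" in YAML: its name, and indented under it one key for each argument. drive_tool: Moves the arm, as the interface text tells. Its arguments: {"type":"object","properties":{"rows":{"type":"array","items":{"type":"object","properties":{"claw":{"type":"number"},"translation":{"type":"array","items":{"type":"number"}},"roll":{"type":"number"}}}},"force":{"type":"number"}},"required":["rows"]}

```bash
mkdir -p pics; ls
python3 - <<'E'
from rig import state, get_image, camera_params, job, nets, robot
import cv2
s=state();print({k:s[k] for k in('time_s','tcp_pos','ee_rot','finger_gap','wrist_force')},robot.pinch_z)
for c in("scene","side"):
    cv2.imwrite(f"pics/{c}0.png",get_image(c)[:,:,::-1])
    p=camera_params(c);print(c,p)
    for n in("dish","pedestal","lifter","mat","viewer"):
        print(n,[([round(v,3) for v in d["location"]],round(d["confidence"],2)) for d in nets.recognise(n,c)[:3]])
print(camera_params("wrist"))
E
```

```text
pics
{'time_s': 0.0, 'tcp_pos': array([ 0.19921039, -0.56536879,  0.23044098]), 'ee_rot': array([ 9.85685738e-01,  1.68591035e-01, -1.50983409e-04, -8.15812616e-04]), 'finger_gap': 0.0854189803599547, 'wrist_force': array([-0.37667129, -0.22585271, -0.68499054])} -0.0187
scene {'intrinsics': array([[460.81244781,   0.        , 320.85909893],
       [  0.        , 460.81244781, 236.65218491],
       [  0.        ,   0.        ,   1.        ]]), 'k1': -0.0036110930793793804, 'position': array([1.45341683, 0.29002712, 0.76751046]), 'attitude': array([0.26562983, 0.36902356, 0.71753248, 0.52764528])}
dish [([0.658, -0.206, 0.075], 0.66)]
pedestal [([0.659, -0.204, 0.009], 0.74), ([0.559, -0.398, 0.036], 0.41)]
lifter [([0.478, -0.017, 0.009], 0.92)]
mat [([0.556, -0.009, 0.003], 0.56)]
viewer [([0.774, 0.195, 0.023], 0.88)]
side {'intrinsics': array([[535.59300419,   0.        , 317.68876726],
       [  0.        , 535.59300419, 241.7989908 ],
       [  0.        ,   0.        ,   1.        ]]), 'k1': -0.06723937495173872, 'position': array([0.13792466, 0.99163959, 1.13271885]), 'attitude': array([-0.07308353,  0.38854178,  0.89774766, -0.19427614])}
dish [([0.641, -0.205, 0.071], 0.62), ([0.538, -0.388, 0.034], 0.55)]
pedestal [([0.639, -0.201, 0.009], 0.56)]
lifter [([0.479, -0.013, 0.011], 0.74)]
mat [([0.53, -0.006, 0.004], 0.96)]
viewer [([0.745, 0.193, 0.047], 0.7)]
{'intrinsics': array([[339.55510238,   0.        , 318.04152371],
       [  0.        , 339.55510238, 241.41011751],
       [  0.        ,   0.        ,   1.        ]]), 'k1': -0.04007658864976752, 'T_tool_cam': array([[ 8.65730479e-04,  9.64550264e-01,  2.63897782e-01,
         6.64628171e-02],
       [ 9.99999517e-01, -9.57915098e-04,  2.20643008e-04,
        -9.46742585e-04],
       [ 4.65612941e-04,  2.63897463e-01, -9.64550627e-01,
        -1.41344084e-01],
       [ 0.00000000e+00,  0.00000000e+00,  0.00000000e+00,
         1.00000000e+00]])}
```

View pics/scene0.png

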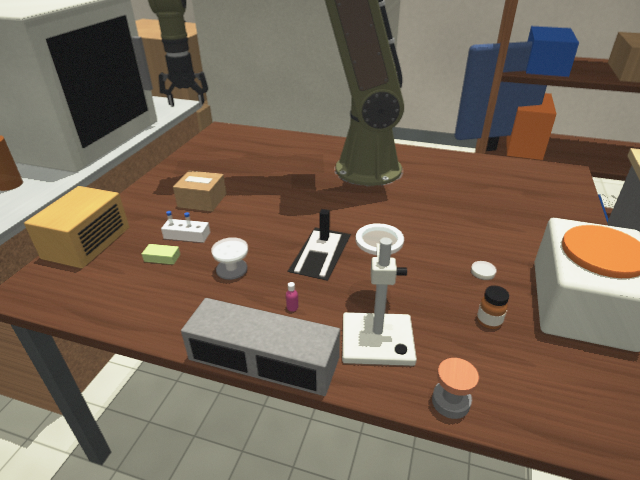

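View pics/side0.png

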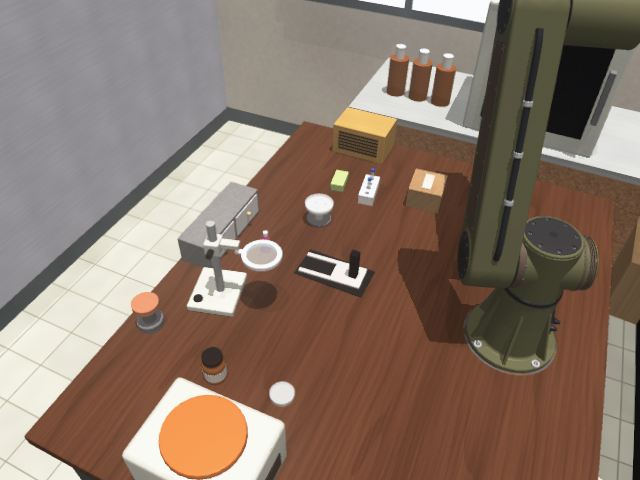

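Run:
```python
import cv2
a=cv2.imread("pics/scene0.png")[190:370,170:430];cv2.imwrite("pics/sc.png",cv2.resize(a,None,fx=3,fy=3,interpolation=cv2.INTER_CUBIC))
a=cv2.imread("pics/side0.png")[180:320,180:380];cv2.imwrite("pics/si.png",cv2.resize(a,None,fx=4,fy=4,interpolation=cv2.INTER_CUBIC))
```

```text
(no output)
```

View pics/sc.png

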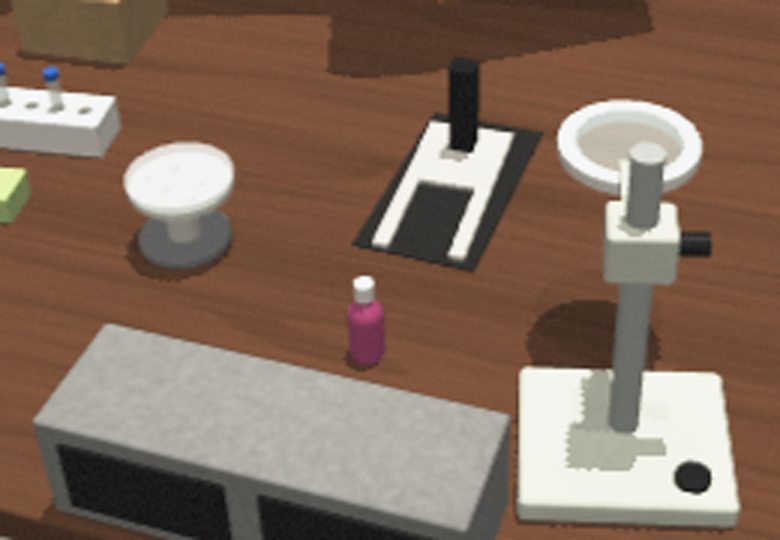

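View pics/si.png

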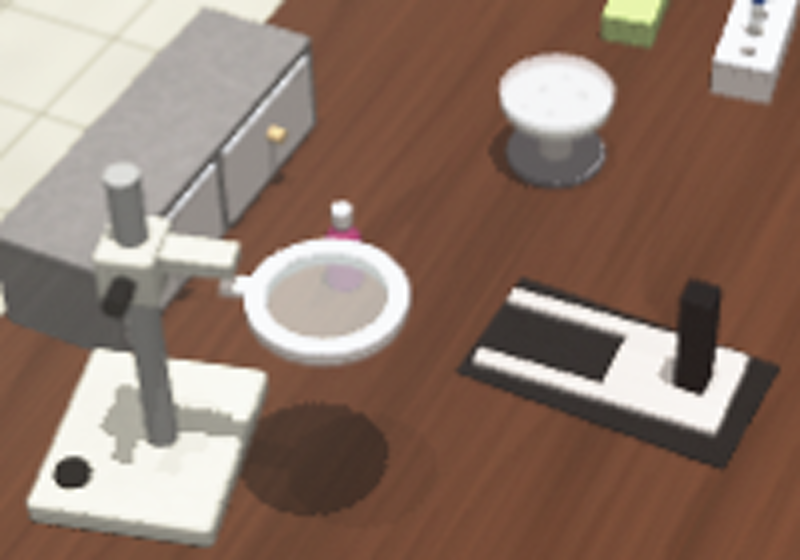

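The pictures show (crop pixels) the lifter on its mat, tines toward +x: tips at scene (381,245)/(459,258). The dish is at scene (180,178), and the ring is at (629,143) with its rod behind it at (648,150). In the side crop, the dish is at (557,96), the ring at (327,300) and the rod at (122,172).

```bash
cat > h.py <<'E'
import numpy as np, cv2
from rig import state, get_image, camera_params, job, nets, robot
from scipy.spatial.transform import Rotation as R
from scipy.optimize import least_squares
def cam(name):
    p=camera_params(name)
    if name=="wrist":
        s=state();T=np.eye(4);T[:3,:3]=R.from_quat(s["ee_rot"]).as_matrix();T[:3,3]=s["tcp_pos"]
        T=T@p["T_tool_cam"]; return p,T[:3,:3],T[:3,3]
    return p,R.from_quat(p["attitude"]).as_matrix(),p["position"]
def proj(c,P):
    p,M,t=c; q=(np.atleast_2d(P)-t)@M; u=np.c_[q[:,0],-q[:,1]]/-q[:,2:]
    u=u*(1+p["k1"]*(u**2).sum(1,keepdims=True)); K=p["intrinsics"]
    return u*[K[0,0],K[1,1]]+K[:2,2]
def onplane(c,px,z):
    p,M,t=c;K=p["intrinsics"];d=(np.array(px,float)-K[:2,2])/[K[0,0],K[1,1]]
    u=d.copy()
    for _ in range(5):u=d/(1+p["k1"]*(u**2).sum())
    v=M@np.array([u[0],-u[1],-1]);return t+v*(z-t[2])/v[2]
def circ(x,y,z,r):
    a=np.linspace(0,2*np.pi,180);return np.c_[x+r*np.cos(a),y+r*np.sin(a),z+0*a]
E
python3 - <<'E'
from h import *
np.set_printoptions(precision=4,suppress=True)
S,D=cam("scene"),cam("side")
s=lambda x,y:np.array([x/3+170-1/3,y/3+190-1/3]); d=lambda x,y:np.array([x/4+180-.4,y/4+180-.4])
# lifter+mat : unknown x,y,yaw
Mp=[(-.05,-.055),(-.05,.055),(.16,.055),(.16,-.055)]
def fit(L,obs,n=3,x0=(.46,-.01,0)):
    f=lambda v:np.concatenate([(proj(c,[v[0]+np.cos(v[2])*a-np.sin(v[2])*b,v[1]+np.sin(v[2])*a+np.cos(v[2])*b,z])[0]-o) for c,(a,b,z),o in obs])
    r=least_squares(f,x0,loss="soft_l1");print(L,r.x,"res",np.round(f(r.x),1))
mo=[(S,(-.05,-.055,.002),s(432,113)),(S,(-.05,.055,.002),s(543,132)),(S,(.16,.055,.002),s(475,270)),(S,(.16,-.055,.002),s(355,243))]
md=[(D,(.16,-.055,.002),d(525,278)),(D,(-.05,-.055,.002),d(778,368)),(D,(-.05,.055,.002),d(725,467)),(D,(.16,.055,.002),d(458,372))]
lo=[(S,(0,0,.097),s(465,64)),(S,(.155,-.0335,.007),s(381,243)),(S,(.155,.0335,.007),s(459,256)),(S,(-.03,-.04,.007),s(432,122)),(S,(-.03,.04,.007),s(513,134))]
ld=[(D,(0,0,.097),d(702,290)),(D,(.155,-.0335,.007),d(513,293)),(D,(.155,.0335,.007),d(478,355)),(D,(-.03,-.04,.007),d(748,353)),(D,(-.03,.04,.007),d(715,430))]
fit("mat",mo+md);fit("lifter",lo+ld);fit("lifS",lo);fit("lifD",ld)
def ext(c,P):
    u=np.vstack([proj(c,q) for q in P]);return np.r_[u.min(0),u.max(0)]
def cf(L,P,obs,x0):
    f=lambda v:np.concatenate([(ext(c,P(v))-o)[m] for c,o,m in obs])
    r=least_squares(f,x0,diff_step=1e-4,loss="soft_l1");print(L,r.x,"res",np.round(f(r.x),1))
E=lambda g,l,t,r,b:np.r_[g(l,t),g(r,b)]
dish=lambda v:[circ(v[0],v[1],.071,.045),circ(v[0],v[1],.062,.045)]
foot=lambda v:[circ(v[0],v[1],.008,.04),circ(v[0],v[1],.0,.04)]
do,dd=(S,E(s,124,143,235,0),[0,1,2]),(D,E(d,498,54,616,0),[0,1,2])
cf("dish",dish,[do,dd],[.65,-.2]);cf("dS",dish,[do],[.65,-.2]);cf("dD",dish,[dd],[.65,-.2])
cf("foot",foot,[(S,E(s,137,0,233,270),[0,2,3]),(D,E(d,505,0,607,187),[0,2,3])],[.65,-.2])
ring=lambda v:[circ(v[0],v[1],v[2],.052)]
cf("ring top",ring,[(S,E(s,557,100,702,0),[0,1,2]),(D,E(d,243,238,411,0),[0,1,2])],[.65,.1,.19])
hole=lambda v:[circ(v[0],v[1],v[2],.039)]
cf("hole top",hole,[(S,E(s,577,121,682,0),[0,1,2]),(D,E(d,264,259,391,0),[0,1,2])],[.65,.1,.19])
print("rod top",onplane(S,s(648,150),.262),onplane(D,d(122,174),.262))
print("foot corners",[onplane(S,s(*q),.02) for q in((520,368),(721,375),(737,510),(518,508))])
E
```

```text
mat [ 0.4538 -0.0146 -0.017 ] res [ 0.9 -1.2  0.2 -0.9  0.5 -0.8 -0.2 -0.5 -1.3 -0.7  0.4 -1.2 -0.3 -0.2
 -1.  -0.5]
lifter [ 0.4539 -0.0221  0.0533] res [-0.1 -0.8  0.5 -0.7 -0.2 -0.9  0.  -1.   0.2 -1.1 -0.5  0.  -1.1 -0.2
 -0.9 -0.7 -0.1  0.  -0.2 -0.2]
lifS [ 0.4577 -0.021   0.0516] res [-0.2  0.   0.3  0.3 -0.3  0.1  0.  -0.2  0.2 -0.3]
lifD [ 0.4523 -0.0222  0.0543] res [ 0.1  0.2 -0.6 -0.  -0.3 -0.5  0.5  0.2  0.4  0. ]
dish [ 0.6464 -0.212 ] res [ 0.3 -1.  -0.   0.1 -0.7 -0.7]
dS [ 0.6507 -0.2102] res [ 0.1  0.  -0.1]
dD [ 0.6439 -0.209 ] res [ 0.4  0.  -0.4]
foot [ 0.6473 -0.2152] res [ 0.3 -0.1 -0.9 -0.  -0.7 -0.4]
ring top [0.6417 0.1614 0.1786] res [ 0.1 -0.  -0.1  0.4 -0.  -0.4]
hole top [0.6423 0.1617 0.1699] res [-0.7 -0.4  0.2  0.3  0.6 -0.7]
rod top [0.7634 0.1928 0.262 ] [0.7609 0.195  0.262 ]
foot corners [array([0.7339, 0.1079, 0.02  ]), array([0.6969, 0.253 , 0.02  ]), array([0.8191, 0.2825, 0.02  ]), array([0.8609, 0.1414, 0.02  ])]
```

Emit:
drive_tool:
  rows:
    - {"claw":0,"translation":[0,0,0],"roll":5.5}
    - {"claw":0,"translation":[0,0,0],"roll":5.5}
    - {"claw":0,"translation":[0,0,0],"roll":5.4}
    - {"claw":0,"translation":[0.7,-1.3,0],"roll":0}
    - {"claw":0,"translation":[1.4,-2.6,0],"roll":0}
    - {"claw":0,"translation":[1.5,-2.8,0],"roll":0}
    - {"claw":0,"translation":[1.5,-2.8,0],"roll":0}
    - {"claw":0,"translation":[1.5,-2.8,0],"roll":0}

```text
time_s: 1.27
tcp_pos: [0.2591, -0.4384, 0.2312]
ee_rot: [1.0, 0.026, 0.0, 0.0]
wrist_force: [0.1, 0.3, 0.7]
finger_gap: 0.0854
grasp_force: 0.0
```

Emit:
drive_tool:
  rows:
    - {"claw":0,"translation":[1.5,-2.8,0],"roll":0}
    - {"claw":0,"translation":[1.5,-2.8,0],"roll":0}
    - {"claw":0,"translation":[1.5,-2.8,0],"roll":0}
    - {"claw":0,"translation":[1.5,-2.8,0],"roll":0}
    - {"claw":0,"translation":[1.5,-2.8,0],"roll":0}
    - {"claw":0,"translation":[1.5,-2.8,0],"roll":0}
    - {"claw":0,"translation":[1.5,-2.8,0],"roll":0}
    - {"claw":0,"translation":[1.5,-2.8,0],"roll":0}

```text
time_s: 1.93
tcp_pos: [0.3673, -0.2082, 0.2316]
ee_rot: [1.0, 0.026, 0.0, 0.0]
wrist_force: [0.1, 0.2, -0.3]
finger_gap: 0.086
grasp_force: 0.0
```

Emit:
drive_tool:
  rows:
    - {"claw":0,"translation":[1.5,-2.8,0],"roll":0}
    - {"claw":0,"translation":[1.5,-2.8,0],"roll":0}
    - {"claw":0,"translation":[1.5,-2.8,0],"roll":0}
    - {"claw":0,"translation":[1.5,-2.8,0],"roll":0}
    - {"claw":0,"translation":[1.5,-2.8,0],"roll":0}
    - {"claw":0,"translation":[0.8,-1.5,0],"roll":0}
    - {"claw":0,"translation":[0,0,0],"roll":0}
    - {"claw":0,"translation":[0,0,0],"roll":0}

```text
time_s: 2.6
tcp_pos: [0.4418, -0.0499, 0.2313]
ee_rot: [1.0, 0.027, -0.0, 0.0]
wrist_force: [0.1, 0.3, 0.1]
finger_gap: 0.0856
grasp_force: 0.0
```

Run:
```python
from h import *
s=state();print(s["time_s"],s["tcp_pos"],R.from_quat(s["ee_rot"]).as_matrix()[:,0],s["qd"].max(),s["wrist_force"])
cv2.imwrite("pics/w1.png",get_image("wrist")[:,:,::-1])
c=cam("wrist")
y=.053
for a,b,z in[(0,0,.097),(.155,-.0335,.007),(.155,.0335,.007),(-.03,-.04,.007),(-.03,.04,.007)]:
    print((a,b),proj(c,[.455+np.cos(y)*a-np.sin(y)*b,-.0215+np.sin(y)*a+np.cos(y)*b,z]).round(1))
```

```text
2.6 [ 0.44177449 -0.04986633  0.23132379] [ 9.98495542e-01  5.48327991e-02 -1.27792528e-04] 0.004725240316004252 [0.13196909 0.31960532 0.06237999]
(0, 0) [[284.7 212.8]]
(0.155, -0.0335) [[324.5  38.9]]
(0.155, 0.0335) [[255.6  39.1]]
(-0.03, -0.04) [[329.4 224.7]]
(-0.03, 0.04) [[256.9 224.7]]
```

View pics/w1.png

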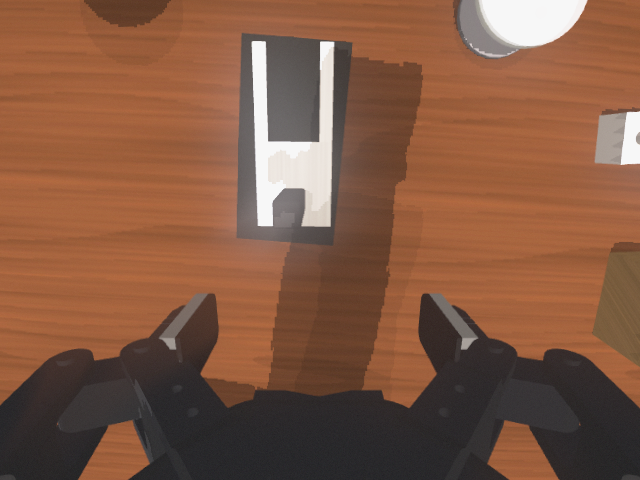

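Emit:
drive_tool:
  rows:
    - {"claw":0,"translation":[0.6,-1.3,1],"roll":0}
    - {"claw":0,"translation":[0.66,-1.3,2],"roll":0}
    - {"claw":0,"translation":[0,0,2.5],"roll":0}
    - {"claw":0,"translation":[0,0,2.5],"roll":0}
    - {"claw":0,"translation":[0,0,2.5],"roll":0}
    - {"claw":0,"translation":[0,0,2.5],"roll":0}
    - {"claw":0,"translation":[0,0,2.5],"roll":0}
    - {"claw":0,"translation":[0,0,1],"roll":0}

```text
time_s: 3.32
tcp_pos: [0.4503, -0.025, 0.0636]
ee_rot: [1.0, 0.025, -0.002, 0.0]
wrist_force: [-0.3, -0.4, 0.0]
finger_gap: 0.0858
grasp_force: 0.0
```

Emit:
drive_tool:
  rows:
    - {"claw":0,"translation":[0,0,1],"roll":0}
    - {"claw":0,"translation":[0,0,0.8],"roll":0}
    - {"claw":0,"translation":[0,0,0.6],"roll":0}
    - {"claw":0,"translation":[0,0,0],"roll":0}
    - {"claw":0,"translation":[0,0,0],"roll":0}

```text
time_s: 3.73
tcp_pos: [0.4533, -0.0239, 0.0428]
ee_rot: [1.0, 0.026, 0.0, 0.0]
wrist_force: [0.5, -0.1, 0.1]
finger_gap: 0.085
grasp_force: 0.0
```

Run:
```python
from h import *
s=state();print(s["tcp_pos"],s["wrist_force"])
w=get_image("wrist")[:,:,::-1];a=get_image("scene")[150:290,230:430,::-1]
cv2.imwrite("pics/w2.png",np.hstack([cv2.resize(w,(400,300)),cv2.resize(a,(400,300))]))
```

```text
[ 0.45330065 -0.02393093  0.04275346] [ 0.54592335 -0.05015819  0.1256963 ]
```

View pics/w2.png

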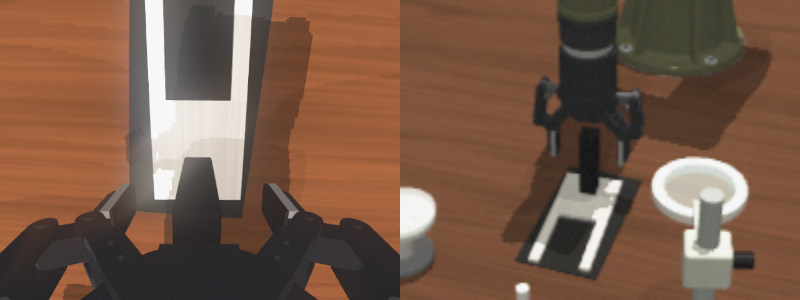

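The handle (wrist view ≈(197,200)) sits midway between the open fingers, so I'm closing now.

Emit:
drive_tool:
  rows:
    - {"claw":1,"translation":[0,0,0],"roll":0}
    - {"claw":1,"translation":[0,0,0],"roll":0}
    - {"claw":1,"translation":[0,0,0],"roll":0}
    - {"claw":1,"translation":[0,0,0],"roll":0}
    - {"claw":1,"translation":[0,0,0],"roll":0}
    - {"claw":1,"translation":[0,0,0],"roll":0}
    - {"claw":1,"translation":[0,0,0],"roll":0}
    - {"claw":1,"translation":[0,0,0],"roll":0}
  force: 100

```text
time_s: 4.5
tcp_pos: [0.4531, -0.0237, 0.0426]
ee_rot: [1.0, 0.026, 0.0, -0.0]
wrist_force: [-1.7, 2.0, 4.7]
finger_gap: 0.0227
grasp_force: 98.1
```

```bash
cat > look.py <<'E'
# estimate lifter pose in the tool frame from the white fork in the wrist picture: saves mask stats
from h import *
s=state();print(s["time_s"],s["tcp_pos"].round(4),"yaw",np.arctan2(*R.from_quat(s["ee_rot"]).as_matrix()[[1,0],0]).round(4),"gap",s["finger_gap"],s["grasp_force"],"F",s["wrist_force"].round(2),"M",s["moment"].round(3))
E
python3 look.py
python3 - <<'E'
from h import *
cv2.imwrite("pics/w3.png",get_image("wrist")[:,:,::-1])
E
```

```text
4.5 [ 0.4531 -0.0237  0.0426] yaw 0.0527 gap 0.022726426676526947 98.13058018684387 F [-1.67  1.99  4.66] M [0.117 0.235 0.036]
```

View pics/w3.png

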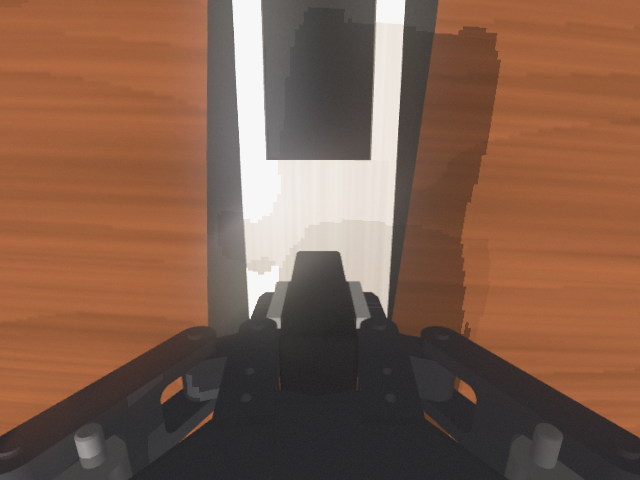

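Run:
```python
from h import *
c=cam("wrist");s=state();M=R.from_quat(s["ee_rot"]).as_matrix()
for p in[(266,159.5),(371,159.5),(262,3),(375,3),(234,3),(405,3)]:
    print(p,((onplane(c,p,.007)-s["tcp_pos"])@M).round(4))
```

```text
(266, 159.5) [ 0.0609 -0.0273  0.0356]
(371, 159.5) [0.061  0.026  0.0355]
(262, 3) [ 0.1318 -0.0268  0.0356]
(375, 3) [0.1319 0.0253 0.0356]
(234, 3) [ 0.132  -0.0398  0.0356]
(405, 3) [0.132  0.0392 0.0356]
```

Run:
```python
from h import *
im=cv2.imread("pics/w1.png").astype(int)
p=camera_params("wrist");T=np.eye(4)
y=.0548;ex=np.array([np.cos(y),np.sin(y),0]);ey=np.array([np.sin(y),-np.cos(y),0])
T[:3,:3]=np.c_[ex,ey,[0,0,-1]];T[:3,3]=[.44177,-.04987,.23132];T=T@p["T_tool_cam"];c=(p,T[:3,:3],T[:3,3])
hsv=cv2.cvtColor(im.astype(np.uint8),cv2.COLOR_BGR2HSV)
m=((hsv[...,1]<70)&(hsv[...,2]>170)).astype(np.uint8);m[:,:440]=0;m[70:]=0
print(m.sum()); pts=[]
for col in range(484,580,6):
    r=np.where(m[:60,col])[0]; pts.append((col,r.max()+.5))
print(pts[::3])
for z in(.062,.071):
    P=np.array([onplane(c,q,z)[:2] for q in pts])
    r=least_squares(lambda v:np.hypot(*(P-v).T)-.045,[.647,-.212],loss="soft_l1",f_scale=.001);print(z,r.x,r.fun.round(4))
# foot: gray
g=(hsv[...,1]<60).astype(np.uint8);g[:,:440]=0;g[70:]=0;q=[]
for col in range(462,512,5):
    r=np.where(g[:70,col])[0]
    if len(r):q.append((col,r.max()+.5))
P=np.array([onplane(c,k,.0)[:2] for k in q]);r=least_squares(lambda v:np.hypot(*(P-v).T)-.04,[.647,-.212],loss="soft_l1",f_scale=.001);print("foot",r.x,r.fun.round(4))
```

```text
3986
[(484, np.float64(54.5)), (502, np.float64(56.5)), (520, np.float64(46.5)), (538, np.float64(45.5)), (556, np.float64(38.5)), (574, np.float64(23.5))]
0.062 [ 0.63989312 -0.20377675] [ 0.0071  0.006   0.004   0.0025  0.     -0.0028 -0.0066 -0.0058 -0.0044
 -0.0031 -0.002  -0.0002  0.0015  0.0032  0.0051  0.0072]
0.071 [ 0.63736352 -0.19868545] [ 0.0066  0.0056  0.0037  0.0023 -0.     -0.0027 -0.0063 -0.0056 -0.0042
 -0.003  -0.0019 -0.0002  0.0013  0.0029  0.0046  0.0066]
foot [ 0.64757832 -0.21388312] [ 0.0001  0.     -0.0004  0.0002  0.0001 -0.0002  0.0003  0.0005 -0.0006
  0.    ]
```

Emit:
drive_tool:
  rows:
    - {"claw":1,"translation":[0,0,-0.2],"roll":0}
    - {"claw":1,"translation":[0,0,-0.4],"roll":0}
    - {"claw":1,"translation":[0,0,-0.6],"roll":0}
    - {"claw":1,"translation":[0,0,-0.6],"roll":0}
    - {"claw":1,"translation":[0,0,-0.4],"roll":0}
    - {"claw":1,"translation":[0,0,0],"roll":0}
    - {"claw":1,"translation":[0,0,0],"roll":0}

```text
time_s: 5.13
tcp_pos: [0.4532, -0.0239, 0.0647]
ee_rot: [1.0, 0.026, 0.0, 0.0]
wrist_force: [0.3, 0.5, -3.1]
finger_gap: 0.0229
grasp_force: 98.0
```

```bash
python3 look.py
```

```text
5.1333 [ 0.4532 -0.0239  0.0647] yaw 0.0525 gap 0.022943038266555908 97.97049880027771 F [ 0.28  0.47 -3.11] M [ 0.031  0.042 -0.04 ]
```

Emit:
drive_tool:
  rows:
    - {"claw":1,"translation":[0,0,-0.27],"roll":5.3}
    - {"claw":1,"translation":[0,0,-0.27],"roll":5.3}
    - {"claw":1,"translation":[0,0,-0.27],"roll":5.4}
    - {"claw":1,"translation":[0,0,-0.28],"roll":5.3}
    - {"claw":1,"translation":[0.16,1.5,0],"roll":0}
    - {"claw":1,"translation":[0.23,2.1,0],"roll":0}
    - {"claw":1,"translation":[0.23,2.1,0],"roll":0}
    - {"claw":1,"translation":[0.23,2.1,0],"roll":0}

```text
time_s: 5.8
tcp_pos: [0.431, -0.1662, 0.0705]
ee_rot: [0.993, -0.118, 0.0, -0.029]
wrist_force: [0.2, 0.1, -2.9]
finger_gap: 0.0233
grasp_force: 99.0
```

Emit:
drive_tool:
  rows:
    - {"claw":1,"translation":[0.23,2.1,0],"roll":0}
    - {"claw":1,"translation":[0.23,2.0,0],"roll":0}
    - {"claw":1,"translation":[0,0,0],"roll":0}
    - {"claw":1,"translation":[0,0,0],"roll":0}
    - {"claw":1,"translation":[0,0,0],"roll":0}

```text
time_s: 6.22
tcp_pos: [0.426, -0.2057, 0.0681]
ee_rot: [0.993, -0.118, 0.0, -0.029]
wrist_force: [0.1, -0.2, -2.1]
finger_gap: 0.023
grasp_force: 99.2
```

```bash
python3 look.py
python3 - <<'E'
from h import *
s=state();M=R.from_quat(s["ee_rot"]).as_matrix()
print("dish in tool",(np.array([.6475,-.2135,.055])-s["tcp_pos"])@M, "ped",(np.array([.6475,-.2142,.055])-s["tcp_pos"])@M,"tool z",M[:,2])
a=get_image("scene")[160:310,170:370,::-1];b=get_image("side")[160:310,260:460,::-1]
cv2.imwrite("pics/a4.png",np.hstack([cv2.resize(a,(400,300)),cv2.resize(b,(400,300))]))
E
```

```text
6.2167 [ 0.426  -0.2057  0.0681] yaw -0.2368 gap 0.023041445785603937 99.22767519950867 F [ 0.05 -0.17 -2.09] M [-0.076  0.06  -0.009]
dish in tool [ 0.21725215 -0.04360492  0.01418557] ped [ 0.21741635 -0.04292564  0.01414546] tool z [ 0.00700778  0.05730889 -0.9983319 ]
```

View pics/a4.png

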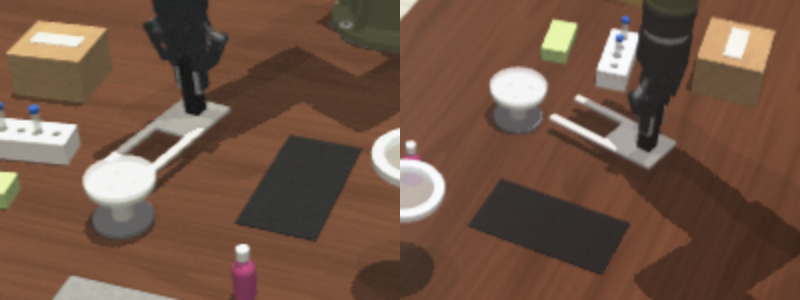

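Run:
```python
from h import *
s=state();print(s["qpos"],s["qd"],s["joint_torque"],s["tcp_pos"],s["ee_rot"])
print(R.from_quat(s["ee_rot"]).as_matrix()); print([x for x in dir(robot) if x[0]!='_'])
```

```text
[-0.48649422  0.22862307 -0.56213559  0.80034159  0.053798    2.89036965] [ 6.46913102e-03 -3.97821759e-03  9.81864805e-04 -1.92317659e-03
  4.77859472e-06 -1.04177914e-03] [-3.80629599e-01 -4.38618565e+01  2.90818065e+01  1.48828528e-01
  2.74197506e-01 -5.89237097e-04] [ 0.42622697 -0.20530007  0.06826783] [ 9.92646450e-01 -1.17587137e-01  2.31246368e-04 -2.87443524e-02]
[[ 0.97234642 -0.23343161  0.00721902]
 [-0.2334582  -0.97069405  0.05701158]
 [-0.00630084 -0.05712034 -0.99834742]]
['MotionError', 'pinch_z']
```

Emit:
drive_tool:
  rows:
    - {"claw":1,"translation":[0,0,0],"roll":0}

```text
time_s: 6.4
tcp_pos: [0.4263, -0.2053, 0.0683]
ee_rot: [0.993, -0.117, 0.0, -0.029]
wrist_force: [0.7, 0.6, -3.4]
finger_gap: 0.023
grasp_force: 99.2
```

Emit:
drive_tool:
  rows:
    - {"claw":1,"translation":[0,0,-0.5],"roll":-5}
    - {"claw":1,"translation":[0,0,0],"roll":-5}
    - {"claw":1,"translation":[0,0,0],"roll":0}
    - {"claw":1,"translation":[0,0,0],"roll":0}

```text
time_s: 6.73
tcp_pos: [0.4264, -0.2059, 0.0735]
ee_rot: [0.999, -0.032, 0.003, -0.028]
wrist_force: [-0.1, 0.3, -2.4]
finger_gap: 0.0229
grasp_force: 99.2
```

```bash
cat >> look.py <<'E'
print("q",s["qpos"].round(3),"toolz",R.from_quat(s["ee_rot"]).as_matrix()[:,2].round(4))
E
python3 look.py
```

```text
6.7333 [ 0.4264 -0.2059  0.0735] yaw -0.0638 gap 0.022872386425681956 99.21461462974548 F [-0.07  0.27 -2.39] M [-0.087  0.071 -0.022]
q [-0.487  0.223 -0.556  0.812  0.054  2.717] toolz [ 0.0077  0.0565 -0.9984]
```

```bash
cat > go.py <<'E'
# go.py x y z yaw : lifter-origin target -> roll (deg) and, after that roll, the tool-frame shift of the TCP (cm)
from h import *
import sys
x,y,z,w=map(float,sys.argv[1:5]); off=np.array(eval(sys.argv[5]) if len(sys.argv)>5 else (.001,-.0006,.0406))
s=state();M=R.from_quat(s["ee_rot"]).as_matrix();cur=np.arctan2(M[1,0],M[0,0])
roll=-np.rad2deg((w-cur+np.pi)%(2*np.pi)-np.pi);M2=M@R.from_euler("z",roll,degrees=True).as_matrix()
d=(np.array([x,y,z])-M2@off-s["tcp_pos"])@M2*100
print("now origin",(s["tcp_pos"]+M@off).round(4),"roll",roll.round(2),"shift",d.round(2))
E
python3 go.py .454 -.019 .025 .05;python3 go.py .454 -.019 .0055 .05
```

```text
now origin [ 0.4278 -0.2031  0.033 ] roll -6.52 shift [  3.53 -18.17   1.85]
now origin [ 0.4278 -0.2031  0.033 ] roll -6.52 shift [  3.51 -18.06   3.8 ]
```

Emit:
drive_tool:
  rows:
    - {"claw":1,"translation":[0,0,0],"roll":-6.5}
    - {"claw":1,"translation":[0.35,-1.8,0.18],"roll":0}
    - {"claw":1,"translation":[0.35,-1.8,0.18],"roll":0}
    - {"claw":1,"translation":[0.35,-1.8,0.18],"roll":0}
    - {"claw":1,"translation":[0.35,-1.8,0.18],"roll":0}
    - {"claw":1,"translation":[0.35,-1.8,0.18],"roll":0}
    - {"claw":1,"translation":[0.35,-1.8,0.18],"roll":0}
    - {"claw":1,"translation":[0.35,-1.8,0.18],"roll":0}

```text
time_s: 7.4
tcp_pos: [0.4443, -0.0777, 0.0681]
ee_rot: [0.999, 0.025, 0.004, -0.028]
wrist_force: [-0.2, 0.2, -2.6]
finger_gap: 0.0227
grasp_force: 99.3
```

Emit:
drive_tool:
  rows:
    - {"claw":1,"translation":[0.35,-1.8,0.18],"roll":0}
    - {"claw":1,"translation":[0.35,-1.8,0.18],"roll":0}
    - {"claw":1,"translation":[0.35,-1.8,0.18],"roll":0}
    - {"claw":1,"translation":[0,0,0],"roll":0}
    - {"claw":1,"translation":[0,0,0],"roll":0}

```text
time_s: 7.82
tcp_pos: [0.452, -0.0233, 0.0658]
ee_rot: [0.999, 0.026, 0.004, -0.028]
wrist_force: [-0.3, -1.2, -2.4]
finger_gap: 0.0228
grasp_force: 99.5
```

```bash
python3 look.py;python3 go.py .454 -.019 .0055 .05
```

```text
7.8167 [ 0.452  -0.0233  0.0658] yaw 0.0515 gap 0.022817754427219318 99.50491905212402 F [-0.27 -1.23 -2.44] M [-0.134  0.05  -0.012]
q [-0.093  0.179 -0.633  0.757  0.057  2.997] toolz [ 0.0072  0.0563 -0.9984]
now origin [ 0.4532 -0.0204  0.0253] roll 0.09 shift [ 0.06 -0.03  1.98]
```

Emit:
drive_tool:
  rows:
    - {"claw":1,"translation":[0.06,-0.03,0.6],"roll":0}
    - {"claw":1,"translation":[0,0,0.6],"roll":0}
    - {"claw":1,"translation":[0,0,0.5],"roll":0}
    - {"claw":1,"translation":[0,0,0.25],"roll":0}
    - {"claw":1,"translation":[0,0,0],"roll":0}
    - {"claw":1,"translation":[0,0,0],"roll":0}

```text
time_s: 8.32
tcp_pos: [0.4525, -0.023, 0.0461]
ee_rot: [0.999, 0.025, 0.004, -0.028]
wrist_force: [-0.6, 0.8, -2.7]
finger_gap: 0.023
grasp_force: 99.5
```

Emit:
drive_tool:
  rows:
    - {"claw":0.5,"translation":[0,0,0],"roll":0}
    - {"claw":0.5,"translation":[0,0,0],"roll":0}
    - {"claw":0.3,"translation":[0,0,0],"roll":0}
    - {"claw":0.1,"translation":[0,0,0],"roll":0}
    - {"claw":0,"translation":[0,0,0],"roll":0}
    - {"claw":0,"translation":[0,0,0],"roll":0}
    - {"claw":0,"translation":[0,0,0],"roll":0}

```text
time_s: 8.9
tcp_pos: [0.453, -0.0227, 0.0465]
ee_rot: [0.999, 0.026, 0.005, -0.028]
wrist_force: [-0.6, 0.5, -0.3]
finger_gap: 0.0856
grasp_force: 0.0
```

Emit:
drive_tool:
  rows:
    - {"claw":0,"translation":[0,0,-1],"roll":0}
    - {"claw":0,"translation":[0,0,-2],"roll":0}
    - {"claw":0,"translation":[0,0,-3],"roll":0}
    - {"claw":0,"translation":[0,0,-3],"roll":0}
    - {"claw":0,"translation":[0,0,-3],"roll":0}
    - {"claw":0,"translation":[0,0,-2],"roll":0}
    - {"claw":0,"translation":[0,0,-1],"roll":0}
    - {"claw":0,"translation":[0,0,0],"roll":0}

```text
time_s: 9.57
tcp_pos: [0.4534, -0.0314, 0.1989]
ee_rot: [0.999, 0.026, 0.007, -0.028]
wrist_force: [1.3, 0.3, -0.2]
finger_gap: 0.0853
grasp_force: 0.0
```

```bash
python3 look.py
```

```text
9.5667 [ 0.4534 -0.0314  0.1989] yaw 0.0509 gap 0.08528009399159017 0.0 F [ 1.28  0.34 -0.16] M [-0.054 -0.036 -0.041]
q [-0.111  0.052 -0.442  1.071  0.057  2.98 ] toolz [ 0.0124  0.056  -0.9984]
```

Emit:
drive_tool:
  rows:
    - {"claw":0,"translation":[0,0,0],"roll":-7}
    - {"claw":0,"translation":[0,0,0],"roll":-7}
    - {"claw":0,"translation":[0,0,0],"roll":-7}
    - {"claw":0,"translation":[0,0,0],"roll":-7}
    - {"claw":0,"translation":[0,0,0],"roll":-7}
    - {"claw":0,"translation":[0,0,0],"roll":-7}
    - {"claw":0,"translation":[0,0,0],"roll":-7}
    - {"claw":0,"translation":[0,0,0],"roll":-7}

```text
time_s: 10.23
tcp_pos: [0.4506, -0.031, 0.1944]
ee_rot: [0.869, 0.494, 0.016, -0.024]
wrist_force: [-0.0, 0.3, -0.6]
finger_gap: 0.0857
grasp_force: 0.0
```

Emit:
drive_tool:
  rows:
    - {"claw":0,"translation":[0,0,0],"roll":-7}
    - {"claw":0,"translation":[0,0,0],"roll":-7}
    - {"claw":0,"translation":[0,0,0],"roll":-7}
    - {"claw":0,"translation":[0,0,0],"roll":-7}
    - {"claw":0,"translation":[0,0,0],"roll":-7}
    - {"claw":0,"translation":[0,0,0],"roll":-7}
    - {"claw":0,"translation":[0,0,0],"roll":-7}
    - {"claw":0,"translation":[0,0,0],"roll":-7}

```text
time_s: 10.9
tcp_pos: [0.4506, -0.031, 0.1944]
ee_rot: [0.535, 0.844, 0.025, -0.013]
wrist_force: [-0.0, -0.9, 1.5]
finger_gap: 0.0855
grasp_force: 0.0
```

Emit:
drive_tool:
  rows:
    - {"claw":0,"translation":[0,0,0],"roll":-7}
    - {"claw":0,"translation":[0,0,0],"roll":-7}
    - {"claw":0,"translation":[0,0,0],"roll":-7}
    - {"claw":0,"translation":[0,0,0],"roll":-7}
    - {"claw":0,"translation":[0,0,0],"roll":-7}
    - {"claw":0,"translation":[0,0,0],"roll":-7}
    - {"claw":0,"translation":[0,0,0],"roll":-7}
    - {"claw":0,"translation":[0,0,0],"roll":-7}

```text
time_s: 11.57
tcp_pos: [0.4506, -0.031, 0.1944]
ee_rot: [0.076, 0.997, 0.029, 0.0]
wrist_force: [0.2, -0.2, -0.7]
finger_gap: 0.0853
grasp_force: 0.0
```

Emit:
drive_tool:
  rows:
    - {"claw":0,"translation":[0,0,0],"roll":-7}
    - {"claw":0,"translation":[0,0,0],"roll":-7}
    - {"claw":0,"translation":[0,0,0],"roll":-7}
    - {"claw":0,"translation":[0,0,0],"roll":-7}
    - {"claw":0,"translation":[0,0,0],"roll":-7}
    - {"claw":0,"translation":[0,0,0],"roll":-7}
    - {"claw":0,"translation":[0,0,0],"roll":-7}
    - {"claw":0,"translation":[0,0,0],"roll":-7}

```text
time_s: 12.23
tcp_pos: [0.4506, -0.031, 0.1944]
ee_rot: [-0.401, 0.916, 0.025, 0.014]
wrist_force: [0.4, -0.6, -0.8]
finger_gap: 0.085
grasp_force: 0.0
```

Emit:
drive_tool:
  rows:
    - {"claw":0,"translation":[0,0,0],"roll":-7}
    - {"claw":0,"translation":[0,0,0],"roll":-7}
    - {"claw":0,"translation":[0,0,0],"roll":-7}
    - {"claw":0,"translation":[0,0,0],"roll":-7}
    - {"claw":0,"translation":[0,0,0],"roll":-7}
    - {"claw":0,"translation":[0,0,0],"roll":-7}
    - {"claw":0,"translation":[0,0,0],"roll":-7}
    - {"claw":0,"translation":[0,0,0],"roll":-7}

```text
time_s: 12.9
tcp_pos: [0.4506, -0.031, 0.1944]
ee_rot: [0.784, -0.62, -0.016, -0.024]
wrist_force: [0.5, 0.3, -0.3]
finger_gap: 0.0856
grasp_force: 0.0
```

Emit:
drive_tool:
  rows:
    - {"claw":0,"translation":[0,0,0],"roll":-7}
    - {"claw":0,"translation":[0,0,0],"roll":-7}
    - {"claw":0,"translation":[0,0,0],"roll":-7}
    - {"claw":0,"translation":[0,0,0],"roll":-7}
    - {"claw":0,"translation":[0,0,0],"roll":-7}
    - {"claw":0,"translation":[0,0,0],"roll":-7}
    - {"claw":0,"translation":[0,0,0],"roll":-7}
    - {"claw":0,"translation":[0,0,0],"roll":0}

```text
time_s: 13.57
tcp_pos: [0.4506, -0.031, 0.1946]
ee_rot: [0.97, -0.241, -0.004, -0.028]
wrist_force: [0.1, -0.3, 0.0]
finger_gap: 0.0851
grasp_force: 0.0
```

```bash
python3 look.py
```

```text
13.5667 [ 0.4506 -0.031   0.1946] yaw -0.4862 gap 0.08511007987391717 0.0 F [ 0.13 -0.29  0.01] M [0.01  0.055 0.006]
q [-0.11   0.056 -0.448  1.068  0.057 -2.765] toolz [ 0.0049  0.0568 -0.9984]
```

Emit:
drive_tool:
  rows:
    - {"claw":0,"translation":[0,0,0],"roll":-7}
    - {"claw":0,"translation":[0,0,0],"roll":-7}
    - {"claw":0,"translation":[0,0,0],"roll":-7}
    - {"claw":0,"translation":[0,0,0],"roll":-5}
    - {"claw":0,"translation":[0,0,0],"roll":0}
    - {"claw":0,"translation":[0,0,0],"roll":0}

```text
time_s: 14.07
tcp_pos: [0.4522, -0.0124, 0.1952]
ee_rot: [0.999, -0.031, 0.002, -0.02]
wrist_force: [-0.3, -0.2, -0.2]
finger_gap: 0.0852
grasp_force: 0.0
```

```bash
python3 look.py
```

```text
14.0667 [ 0.4522 -0.0124  0.1952] yaw -0.0613 gap 0.0851718993596476 0.0 F [-0.29 -0.22 -0.21] M [-0.076  0.051  0.037]
q [-0.057  0.053 -0.449  1.065  0.041 -3.138] toolz [ 0.0062  0.0405 -0.9992]
```

Emit:
drive_tool:
  rows:
    - {"claw":0,"translation":[0,0,0],"roll":-5}
    - {"claw":0,"translation":[0,0,0],"roll":-5}
    - {"claw":0,"translation":[0,0,0],"roll":0}
    - {"claw":0,"translation":[0,0,0],"roll":0}

```text
time_s: 14.4
tcp_pos: [0.4511, 0.0296, 0.1956]
ee_rot: [1.0, 0.03, 0.005, -0.001]
wrist_force: [-0.0, 0.1, 0.4]
finger_gap: 0.0856
grasp_force: 0.0
```

```bash
python3 look.py
```

```text
14.4 [0.4511 0.0296 0.1956] yaw 0.0609 gap 0.08555877909121164 0.0 F [-0.    0.05  0.44] M [-0.026 -0.002  0.009]
q [ 6.400e-02  4.700e-02 -4.540e-01  1.061e+00  2.000e-03 -3.139e+00] toolz [ 0.0093  0.0031 -1.    ]
```

Emit:
drive_tool:
  rows:
    - {"claw":0,"translation":[0,0,0],"roll":7}
    - {"claw":0,"translation":[0,0,0],"roll":7}
    - {"claw":0,"translation":[0,0,0],"roll":7}
    - {"claw":0,"translation":[0,0,0],"roll":7}
    - {"claw":0,"translation":[0,0,0],"roll":7}
    - {"claw":0,"translation":[0,0,0],"roll":7}
    - {"claw":0,"translation":[0,0,0],"roll":7}
    - {"claw":0,"translation":[0,0,0],"roll":7}

```text
time_s: 15.07
tcp_pos: [0.4513, 0.0279, 0.1958]
ee_rot: [0.895, -0.447, 0.004, -0.003]
wrist_force: [-0.3, -0.4, -0.5]
finger_gap: 0.0853
grasp_force: 0.0
```

Emit:
drive_tool:
  rows:
    - {"claw":0,"translation":[0,0,0],"roll":7}
    - {"claw":0,"translation":[0,0,0],"roll":7}
    - {"claw":0,"translation":[0,0,0],"roll":7}
    - {"claw":0,"translation":[0,0,0],"roll":7}
    - {"claw":0,"translation":[0,0,0],"roll":7}
    - {"claw":0,"translation":[0,0,0],"roll":7}
    - {"claw":0,"translation":[0,0,0],"roll":7}
    - {"claw":0,"translation":[0,0,0],"roll":7}

```text
time_s: 15.73
tcp_pos: [0.4513, 0.0279, 0.1958]
ee_rot: [-0.58, 0.814, -0.002, 0.005]
wrist_force: [0.9, 0.2, -0.0]
finger_gap: 0.0853
grasp_force: 0.0
```

Emit:
drive_tool:
  rows:
    - {"claw":0,"translation":[0,0,0],"roll":7}
    - {"claw":0,"translation":[0,0,0],"roll":7}
    - {"claw":0,"translation":[0,0,0],"roll":7}
    - {"claw":0,"translation":[0,0,0],"roll":7}
    - {"claw":0,"translation":[0,0,0],"roll":7}
    - {"claw":0,"translation":[0,0,0],"roll":7}
    - {"claw":0,"translation":[0,0,0],"roll":7}
    - {"claw":0,"translation":[0,0,0],"roll":7}

```text
time_s: 16.4
tcp_pos: [0.4513, 0.0279, 0.1958]
ee_rot: [-0.13, 0.991, 0.001, 0.005]
wrist_force: [0.7, -0.0, 0.6]
finger_gap: 0.0854
grasp_force: 0.0
```

Emit:
drive_tool:
  rows:
    - {"claw":0,"translation":[0,0,0],"roll":7}
    - {"claw":0,"translation":[0,0,0],"roll":5.6}
    - {"claw":0,"translation":[0,0,0],"roll":0}
    - {"claw":0,"translation":[0,0,0],"roll":0}

```text
time_s: 16.73
tcp_pos: [0.4514, 0.0283, 0.1959]
ee_rot: [-0.026, 1.0, 0.001, 0.005]
wrist_force: [0.2, -0.5, -0.5]
finger_gap: 0.0855
grasp_force: 0.0
```

```bash
python3 look.py
python3 - <<'E'
from h import *
w=get_image("wrist")[:,:,::-1];cv2.imwrite("pics/w5.png",w)
a=get_image("side")[230:300,280:400,::-1];cv2.imwrite("pics/s5.png",a)
out=np.zeros((600,800,3),np.uint8);out[:480,:640]=w;out[480:600,640-240:640]=cv2.resize(a,(240,120))
cv2.imwrite("pics/m5.png",out)
E
```

```text
16.7333 [0.4514 0.0283 0.1959] yaw -3.0903 gap 0.08547767746263128 0.0 F [ 0.18 -0.46 -0.54] M [-0.023  0.027 -0.003]
q [ 0.061  0.047 -0.453  1.061  0.003  0.009] toolz [ 0.0098  0.0031 -0.9999]
```

View pics/m5.png

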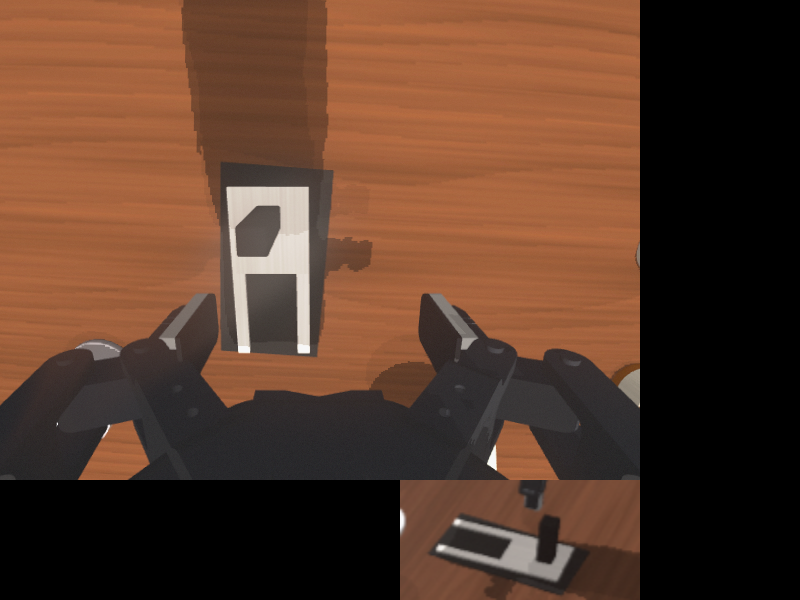

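Run:
```python
from h import *
c=cam("wrist")
obs=[((-.03,-.04),(227,187)),((-.03,.04),(309,187)),((.06,-.027),(246,274)),((.06,.027),(296,274)),((.155,-.0335),(244,352.5)),((.155,.0335),(304,352.5))]
f=lambda v:np.concatenate([proj(c,[v[0]+np.cos(v[2])*a-np.sin(v[2])*b,v[1]+np.sin(v[2])*a+np.cos(v[2])*b,.007])[0]-o for (a,b),o in obs])
r=least_squares(f,[.454,-.019,.05],loss="soft_l1");print(r.x,r.fun.round(1))
```

```text
[ 0.45417697 -0.0183801   0.04825484] [-0.4 -0.3  0.2 -0.1 -1.  -0.2  1.  -0.   0.2  0.3 -0.1  0.6]
```

```bash
python3 go.py .454 -.0184 .115 -3.0936 "(0,0,0)";python3 go.py .454 -.0184 .0425 -3.0936 "(0,0,0)"
```

```text
now origin [0.4515 0.0286 0.196 ] roll 0.22 shift [ 0.05 -4.73  8.09]
now origin [0.4515 0.0286 0.196 ] roll 0.22 shift [ 0.13 -4.75 15.34]
```

Emit:
drive_tool:
  rows:
    - {"claw":0,"translation":[0,-1.2,0],"roll":0.2}
    - {"claw":0,"translation":[0.03,-1.8,0.8],"roll":0}
    - {"claw":0,"translation":[0.02,-1.75,1.5],"roll":0}
    - {"claw":0,"translation":[0,0,2.5],"roll":0}
    - {"claw":0,"translation":[0.02,0,2.5],"roll":0}
    - {"claw":0,"translation":[0.02,0,2.5],"roll":0}
    - {"claw":0,"translation":[0.02,0,2.3],"roll":0}
    - {"claw":0,"translation":[0.02,0,1.5],"roll":0}

```text
time_s: 17.5
tcp_pos: [0.4526, -0.0181, 0.0579]
ee_rot: [-0.024, 1.0, 0.002, 0.004]
wrist_force: [0.4, 0.1, -0.0]
finger_gap: 0.0856
grasp_force: 0.0
```

Emit:
drive_tool:
  rows:
    - {"claw":0,"translation":[0,0,1.2],"roll":0}
    - {"claw":0,"translation":[0,0,0.5],"roll":0}
    - {"claw":0,"translation":[0,0,0],"roll":0}
    - {"claw":0,"translation":[0,0,0],"roll":0}

```text
time_s: 17.83
tcp_pos: [0.4542, -0.0179, 0.0433]
ee_rot: [-0.024, 1.0, 0.002, 0.005]
wrist_force: [-0.4, -0.9, 0.2]
finger_gap: 0.0853
grasp_force: 0.0
```

```bash
python3 look.py
```

```text
17.8333 [ 0.4542 -0.0179  0.0433] yaw -3.0936 gap 0.08533883222892667 0.0 F [-0.42 -0.9   0.24] M [ 0.004  0.018 -0.014]
q [-0.042  0.206 -0.661  0.694  0.004 -0.09 ] toolz [ 0.0102  0.0033 -0.9999]
```

Aligned; close and lift slightly.

Emit:
drive_tool:
  rows:
    - {"claw":1,"translation":[0,0,0],"roll":0}
    - {"claw":1,"translation":[0,0,0],"roll":0}
    - {"claw":1,"translation":[0,0,0],"roll":0}
    - {"claw":1,"translation":[0,0,0],"roll":0}
    - {"claw":1,"translation":[0,0,0],"roll":0}
    - {"claw":1,"translation":[0,0,0],"roll":0}
    - {"claw":1,"translation":[0,0,0],"roll":0}
    - {"claw":1,"translation":[0,0,0],"roll":0}
  force: 100

```text
time_s: 18.5
tcp_pos: [0.4545, -0.0182, 0.0437]
ee_rot: [-0.024, 1.0, 0.001, 0.006]
wrist_force: [-1.3, -0.3, 5.8]
finger_gap: 0.0227
grasp_force: 98.5
```

```bash
python3 look.py
python3 - <<'E'
from h import *
s=state();M=R.from_quat(s["ee_rot"]).as_matrix();print("lifter origin in tool",(np.array([.4542,-.0182,.002])-s["tcp_pos"])@M)
E
```

```text
18.5 [ 0.4545 -0.0182  0.0437] yaw -3.0942 gap 0.02272935681658473 98.48283290863037 F [-1.26 -0.29  5.82] M [-0.449  0.307 -0.061]
q [-0.042  0.205 -0.661  0.694  0.003 -0.09 ] toolz [ 0.0112  0.0023 -0.9999]
lifter origin in tool [ 8.15603477e-04 -2.70883069e-05  4.16830083e-02]
```

Emit:
drive_tool:
  rows:
    - {"claw":1,"translation":[0,0,-0.2],"roll":0}
    - {"claw":1,"translation":[0,0,-0.5],"roll":0}
    - {"claw":1,"translation":[0,0,-0.8],"roll":0}
    - {"claw":1,"translation":[0,0,-0.8],"roll":0}
    - {"claw":1,"translation":[0,0,-0.5],"roll":0}
    - {"claw":1,"translation":[0,0,0],"roll":0}
    - {"claw":1,"translation":[0,0,0],"roll":0}

```text
time_s: 19.08
tcp_pos: [0.4543, -0.0179, 0.0716]
ee_rot: [-0.024, 1.0, 0.002, 0.006]
wrist_force: [-0.2, -0.9, -2.2]
finger_gap: 0.0228
grasp_force: 97.9
```

```bash
python3 look.py
```

```text
19.0833 [ 0.4543 -0.0179  0.0716] yaw -3.094 gap 0.02276599955500188 97.85182356834412 F [-0.2  -0.85 -2.2 ] M [-0.052  0.098 -0.046]
q [-0.042  0.168 -0.629  0.762  0.004 -0.09 ] toolz [ 0.0115  0.0033 -0.9999]
```

```bash
cat > lg.py <<'E'
# lg.py cx cy dist z yaw: put the lifter point at local x=dist on (cx,cy), base height z
import sys,subprocess,numpy as np
a=list(map(float,sys.argv[1:6]))
subprocess.run(["python3","go.py",*map(str,[a[0]-a[2]*np.cos(a[4]),a[1]-a[2]*np.sin(a[4]),a[3],a[4]-np.pi]),"(.0008,0,.0417)"])
E
python3 lg.py .6475 -.2135 .22 .033 -.32
```

```text
now origin [ 0.454  -0.0178  0.0299] roll 21.06 shift [ -2.53 -12.51  -0.37]
```

Emit:
drive_tool:
  rows:
    - {"claw":1,"translation":[0,0,-0.05],"roll":5.2}
    - {"claw":1,"translation":[0,0,-0.05],"roll":5.3}
    - {"claw":1,"translation":[0,0,-0.05],"roll":5.3}
    - {"claw":1,"translation":[0,0,-0.05],"roll":5.3}
    - {"claw":1,"translation":[-0.25,-1.3,-0.02],"roll":0}
    - {"claw":1,"translation":[-0.4,-2.0,-0.03],"roll":0}
    - {"claw":1,"translation":[-0.4,-2.0,-0.03],"roll":0}
    - {"claw":1,"translation":[-0.4,-2.0,-0.03],"roll":0}

```text
time_s: 19.75
tcp_pos: [0.444, -0.0923, 0.0734]
ee_rot: [0.159, 0.987, 0.002, 0.004]
wrist_force: [1.0, 0.2, -2.3]
finger_gap: 0.0231
grasp_force: 98.2
```

Emit:
drive_tool:
  rows:
    - {"claw":1,"translation":[-0.4,-2.0,-0.03],"roll":0}
    - {"claw":1,"translation":[-0.4,-2.0,-0.03],"roll":0}
    - {"claw":1,"translation":[-0.28,-1.2,0],"roll":0}
    - {"claw":1,"translation":[0,0,0],"roll":0}
    - {"claw":1,"translation":[0,0,0],"roll":0}

```text
time_s: 20.17
tcp_pos: [0.438, -0.1447, 0.0738]
ee_rot: [0.16, 0.987, 0.003, 0.004]
wrist_force: [0.8, -0.2, -3.1]
finger_gap: 0.0226
grasp_force: 98.6
```

```bash
python3 look.py; python3 lg.py .6475 -.2135 .22 .033 -.32; python3 lg.py .6475 -.2135 .12 .033 -.32
python3 - <<'E'
from h import *
for c in("scene","side"):
    im=get_image(c)[:,:,::-1];cv2.imwrite(f"pics/{c}6.png",im)
S,D=cam("scene"),cam("side")
y=-.32
s=state();o=s["tcp_pos"]+R.from_quat(s["ee_rot"]).as_matrix()@[.0008,0,.0417]
for n,c in(("sc",S),("si",D)):
    print(n,[proj(c,[o[0]+np.cos(y)*.155-np.sin(y)*b,o[1]+np.sin(y)*.155+np.cos(y)*b,o[2]+.005]).round(1)[0] for b in(-.0335,.0335)])
a=cv2.imread("pics/scene6.png")[190:290,190:340];b=cv2.imread("pics/side6.png")[160:260,270:420]
cv2.imwrite("pics/m6.png",np.vstack([cv2.resize(a,(450,300)),cv2.resize(b,(450,300))]))
E
```

```text
20.1667 [ 0.438  -0.1447  0.0738] yaw 2.8194 gap 0.022638692224383604 98.5807478427887 F [ 0.75 -0.18 -3.14] M [0.074 0.129 0.012]
q [-0.324  0.179 -0.609  0.775  0.007 -0.002] toolz [ 0.0097  0.004  -0.9999]
now origin [ 0.4376 -0.1443  0.0321] roll -0.13 shift [-0.1   0.03 -0.09]
now origin [ 0.4376 -0.1443  0.0321] roll -0.13 shift [-1.01e+01  3.00e-02 -1.00e-02]
sc [array([239.3, 240.5]), array([257.9, 249.3])]
si [array([340.7, 213.6]), array([326.6, 223.8])]
```

View pics/m6.png

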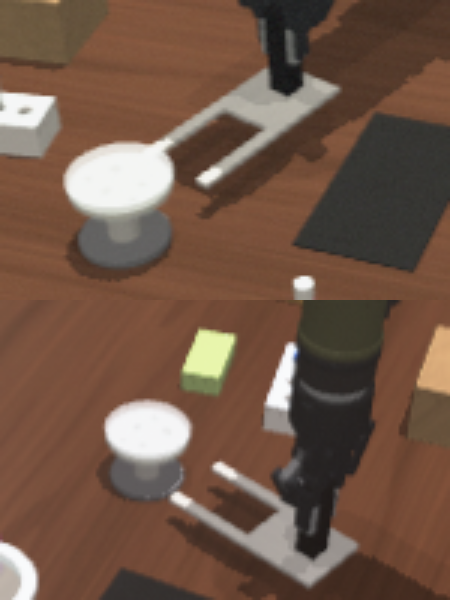

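The tines are level, with tips at crop (157,148)/(208,180) just short of the dish and straddling the column line. Sliding in.

Emit:
drive_tool:
  rows:
    - {"claw":1,"translation":[-0.7,0,0],"roll":0}
    - {"claw":1,"translation":[-1.4,0,0],"roll":0}
    - {"claw":1,"translation":[-1.6,0.02,0],"roll":0}
    - {"claw":1,"translation":[-1.6,0.01,0],"roll":0}
    - {"claw":1,"translation":[-1.6,0,0],"roll":0}
    - {"claw":1,"translation":[-1.6,0,0],"roll":0}
    - {"claw":1,"translation":[-1.0,0,0],"roll":0}
    - {"claw":1,"translation":[-0.6,0,0],"roll":0}

```text
time_s: 20.93
tcp_pos: [0.536, -0.1759, 0.0749]
ee_rot: [0.159, 0.987, 0.002, 0.005]
wrist_force: [0.4, -0.5, -3.2]
finger_gap: 0.0228
grasp_force: 98.6
```

Emit:
drive_tool:
  rows:
    - {"claw":1,"translation":[0,0,-0.5],"roll":0}
    - {"claw":1,"translation":[0,0,-0.5],"roll":0}
    - {"claw":1,"translation":[0,0,-0.2],"roll":0}
    - {"claw":1,"translation":[0,0,0],"roll":0}
    - {"claw":1,"translation":[0,0,0],"roll":0}

```text
time_s: 21.35
tcp_pos: [0.5338, -0.176, 0.0875]
ee_rot: [0.16, 0.987, 0.002, 0.005]
wrist_force: [-0.1, 0.2, -1.7]
finger_gap: 0.0228
grasp_force: 98.6
```

```bash
cat > dm.py <<'E'
# dish lid outline: difference-free measure by white blob in both cameras near an expected place; prints extremes' fit centre (x,y) for a lid top at z
from h import *
import sys
x,y,z=map(float,sys.argv[1:4])
for n in("scene","side"):
    c=cam(n);im=get_image(n);cv2.imwrite(f"pics/{n}_d.png",im[:,:,::-1])
    print(n,[([round(v,4) for v in d["location"]],round(d["confidence"],2)) for d in nets.recognise("dish",n)[:2]])
E
python3 look.py; python3 lg.py .6475 -.2135 .12 .05 -.32; python3 dm.py 0 0 0
```

```text
21.35 [ 0.5338 -0.176   0.0875] yaw 2.8208 gap 0.022786744598127382 98.58388066291809 F [-0.06  0.18 -1.65] M [-0.016  0.126 -0.03 ]
q [-0.322  0.335 -0.363  0.864  0.006 -0.002] toolz [ 0.0106  0.0032 -0.9999]
now origin [ 0.5335 -0.1757  0.0457] roll -0.04 shift [-0.02 -0.   -0.43]
scene [([0.6548, -0.2077, 0.0745], 0.95)]
side []
```

Emit:
drive_tool:
  rows:
    - {"claw":1,"translation":[0,0,-0.15],"roll":0}
    - {"claw":1,"translation":[0,0,-0.15],"roll":0}
    - {"claw":1,"translation":[0,0,-0.1],"roll":0}
    - {"claw":1,"translation":[0,0,-0.1],"roll":0}
    - {"claw":1,"translation":[0,0,-0.1],"roll":0}
    - {"claw":1,"translation":[0,0,-0.15],"roll":0}
    - {"claw":1,"translation":[0,0,0],"roll":0}
    - {"claw":1,"translation":[0,0,0],"roll":0}

```text
time_s: 22.22
tcp_pos: [0.5341, -0.1762, 0.0945]
ee_rot: [0.16, 0.987, 0.002, 0.005]
wrist_force: [0.4, -0.7, -3.4]
finger_gap: 0.0229
grasp_force: 98.5
```

```bash
python3 look.py
python3 - <<'E'
from h import *
# mean wrist force over a few readings
F=[];
for _ in range(4): get_image("wrist");s=state();F.append(np.r_[s["wrist_force"],s["moment"]])
print(np.mean(F,0).round(3))
E
```

```text
22.2167 [ 0.5341 -0.1762  0.0945] yaw 2.8209 gap 0.0229394819446281 98.53281497955322 F [ 0.39 -0.68 -3.37] M [0.061 0.145 0.041]
q [-0.322  0.329 -0.353  0.88   0.006 -0.002] toolz [ 0.0102  0.0033 -0.9999]
[ 0.233 -0.064 -3.71   0.048  0.218 -0.027]
```

Emit:
drive_tool:
  rows:
    - {"claw":1,"translation":[0,0,-0.3],"roll":0}
    - {"claw":1,"translation":[0,0,-0.6],"roll":0}
    - {"claw":1,"translation":[0,0,-0.8],"roll":0}
    - {"claw":1,"translation":[0,0,-0.8],"roll":0}
    - {"claw":1,"translation":[0,0,-0.8],"roll":0}
    - {"claw":1,"translation":[0,0,-0.6],"roll":0}
    - {"claw":1,"translation":[0,0,-0.4],"roll":0}
    - {"claw":1,"translation":[0,0,0],"roll":-1}

```text
time_s: 23.08
tcp_pos: [0.5345, -0.1766, 0.1389]
ee_rot: [0.151, 0.989, 0.002, 0.006]
wrist_force: [-0.6, -0.3, -4.8]
finger_gap: 0.0227
grasp_force: 98.5
```

Emit:
drive_tool:
  rows:
    - {"claw":1,"translation":[0,0,0],"roll":-3}
    - {"claw":1,"translation":[0,0,0],"roll":-5}
    - {"claw":1,"translation":[0,0,0],"roll":-5}
    - {"claw":1,"translation":[0,0,0],"roll":-5}
    - {"claw":1,"translation":[0,0,0],"roll":-5}
    - {"claw":1,"translation":[0,0,0],"roll":-4}
    - {"claw":1,"translation":[0,0,0],"roll":-3}
    - {"claw":1,"translation":[0,0,0],"roll":-1.7}

```text
time_s: 23.75
tcp_pos: [0.5333, -0.1762, 0.1371]
ee_rot: [-0.126, 0.992, 0.001, 0.005]
wrist_force: [-0.5, -0.8, -4.1]
finger_gap: 0.0231
grasp_force: 98.5
```

Emit:
drive_tool:
  rows:
    - {"claw":1,"translation":[0,0,0],"roll":0}
    - {"claw":1,"translation":[0,0,0],"roll":0}

```text
time_s: 23.92
tcp_pos: [0.5334, -0.1763, 0.1372]
ee_rot: [-0.124, 0.992, 0.001, 0.005]
wrist_force: [-0.1, -0.1, -3.0]
finger_gap: 0.0231
grasp_force: 98.5
```

```bash
python3 look.py; python3 lg.py .642 .161 .12 .098 .25
```

```text
23.9167 [ 0.5334 -0.1763  0.1372] yaw -2.892 gap 0.023115520730057054 98.47483277320862 F [-0.08 -0.06 -2.97] M [-0.063  0.115 -0.012]
q [-0.323  0.291 -0.299  0.973  0.006 -0.572] toolz [ 0.0097  0.0034 -0.9999]
now origin [ 0.5331 -0.1763  0.0955] roll -0.02 shift [-6.9  29.99 -0.15]
```

Emit:
drive_tool:
  rows:
    - {"claw":1,"translation":[-0.11,0.5,0],"roll":0}
    - {"claw":1,"translation":[-0.23,1.0,0],"roll":0}
    - {"claw":1,"translation":[-0.35,1.5,0],"roll":0}
    - {"claw":1,"translation":[-0.46,2.0,0],"roll":0}
    - {"claw":1,"translation":[-0.46,2.0,0],"roll":0}
    - {"claw":1,"translation":[-0.46,2.0,0],"roll":0}
    - {"claw":1,"translation":[-0.46,2.0,0],"roll":0}
    - {"claw":1,"translation":[-0.46,2.0,0],"roll":0}

```text
time_s: 24.58
tcp_pos: [0.53, -0.041, 0.138]
ee_rot: [-0.125, 0.992, 0.001, 0.005]
wrist_force: [0.5, -0.5, -4.0]
finger_gap: 0.0225
grasp_force: 98.4
```

Emit:
drive_tool:
  rows:
    - {"claw":1,"translation":[-0.46,2.0,0],"roll":0}
    - {"claw":1,"translation":[-0.46,2.0,0],"roll":0}
    - {"claw":1,"translation":[-0.46,2.0,0],"roll":0}
    - {"claw":1,"translation":[-0.46,2.0,0],"roll":0}
    - {"claw":1,"translation":[-0.46,2.0,0],"roll":0}
    - {"claw":1,"translation":[-0.35,1.5,0],"roll":0}
    - {"claw":1,"translation":[-0.23,1.0,0],"roll":0}
    - {"claw":1,"translation":[-0.11,0.5,0],"roll":0}

```text
time_s: 25.25
tcp_pos: [0.5268, 0.0923, 0.1384]
ee_rot: [-0.126, 0.992, 0.001, 0.005]
wrist_force: [0.0, -0.7, -3.6]
finger_gap: 0.0231
grasp_force: 98.4
```

Emit:
drive_tool:
  rows:
    - {"claw":1,"translation":[0,0,0],"roll":0}
    - {"claw":1,"translation":[0,0,0],"roll":0}

```text
time_s: 25.42
tcp_pos: [0.5271, 0.0903, 0.1383]
ee_rot: [-0.125, 0.992, 0.001, 0.005]
wrist_force: [0.0, -0.8, -3.6]
finger_gap: 0.0226
grasp_force: 98.4
```

```bash
python3 look.py; python3 lg.py .642 .161 .12 .098 .25; python3 dm.py 0 0 0
```

```text
25.4167 [0.5271 0.0903 0.1383] yaw -2.8913 gap 0.022592653791856834 98.40949773788452 F [ 0.04 -0.8  -3.6 ] M [-0.094  0.247 -0.033]
q [ 0.169  0.24  -0.364  0.956  0.001 -0.081] toolz [ 0.0101  0.0028 -0.9999]
now origin [0.5268 0.0902 0.0966] roll 0.02 shift [-0.92  4.01 -0.13]
scene [([0.6576, 0.1145, 0.1227], 0.82)]
side [([0.6128, 0.1402, 0.1172], 0.8), ([0.7442, 0.1953, 0.0464], 0.47)]
```

Emit:
drive_tool:
  rows:
    - {"claw":1,"translation":[-0.11,0.5,0],"roll":0}
    - {"claw":1,"translation":[-0.23,1.0,0],"roll":0}
    - {"claw":1,"translation":[-0.23,1.0,0],"roll":0}
    - {"claw":1,"translation":[-0.23,1.0,0],"roll":0}
    - {"claw":1,"translation":[-0.12,0.5,0],"roll":0}
    - {"claw":1,"translation":[0,0,0],"roll":0}
    - {"claw":1,"translation":[0,0,0],"roll":0}

```text
time_s: 26.2
tcp_pos: [0.5262, 0.132, 0.1384]
ee_rot: [-0.125, 0.992, 0.001, 0.005]
wrist_force: [0.2, 0.3, -3.1]
finger_gap: 0.0229
grasp_force: 98.4
```

```bash
python3 look.py; python3 lg.py .642 .161 .12 .098 .25
python3 - <<'E'
from h import *
im=cv2.imread("pics/scene_d.png");hsv=cv2.cvtColor(im,cv2.COLOR_BGR2HSV)
c=cam("scene")
# expected outline for dish at (.643,.120), lid z .1085-.1176
u=np.vstack([proj(c,circ(.643,.1199,z,.045)) for z in(.1085,.1176)])
print("pred ext",u.min(0),u.max(0))
m=((hsv[...,1]<80)&(hsv[...,2]>120)).astype(np.uint8)
for r in range(int(u[:,1].min())-4,int(u[:,1].max())+8,3):
    print(r,''.join('#' if v else '.' for v in m[r,300:420]))
E
```

```text
26.2 [0.5262 0.132  0.1384] yaw -2.8902 gap 0.022918052400692866 98.4346067905426 F [ 0.2   0.3  -3.09] M [-0.093  0.175  0.004]
q [ 0.246  0.254 -0.346  0.96   0.    -0.006] toolz [ 0.0102  0.003  -0.9999]
now origin [0.5258 0.132  0.0967] roll 0.08 shift [ 0.02 -0.06 -0.13]
pred ext [339.6747758  243.50362569] [379.43092815 271.21520696]
239 ..........................................##############################################################................
242 ..........................................##############################################################................
245 ..........................................#######################################....###...############.................
248 ..........................................#######################################..........##########...................
251 ..........................................######################################...........#######......................
254 ........................................########################################...........#............................
257 ....
[... 291 characters left out ...]
##################################..........#######........................
266 .........................................########################################################.......................
269 .........................................########################################################.......................
272 .........................................######.......##############....########################........................
275 ........................................................................########################........................
278 ........................................................................########################........................
```

Emit:
drive_tool:
  rows:
    - {"claw":1,"translation":[0,-0.06,-0.3],"roll":0}
    - {"claw":1,"translation":[0,0,-0.6],"roll":0}
    - {"claw":1,"translation":[0,0,-0.7],"roll":0}
    - {"claw":1,"translation":[0,0,-0.7],"roll":0}
    - {"claw":1,"translation":[0,0,-0.6],"roll":0}
    - {"claw":1,"translation":[0,0,-0.3],"roll":0}
    - {"claw":1,"translation":[0,0,0],"roll":0}
    - {"claw":1,"translation":[0,0,0],"roll":0}

```text
time_s: 26.87
tcp_pos: [0.5263, 0.1307, 0.1707]
ee_rot: [-0.125, 0.992, 0.001, 0.006]
wrist_force: [0.2, -0.2, -4.2]
finger_gap: 0.0228
grasp_force: 98.4
```

```bash
cat > ff.py <<'E'
from h import *
F=[]
for _ in range(4): get_image("scene");s=state();F.append(np.r_[s["wrist_force"],s["moment"]])
M=R.from_quat(s["ee_rot"]).as_matrix();o=s["tcp_pos"]+M@[.0008,0,.0417]
print("t",s["time_s"],"F,M",np.mean(F,0).round(3),"dish top z",(o[2]+.021).round(4),"dish xy",(o[:2]-.12*M[:2,0]).round(4),"Mtool y",(np.mean(F,0)[3:]@M[:,1]).round(3))
E
python3 ff.py
```

```text
t 27.0667 F,M [ 0.273 -0.242 -3.698 -0.047  0.204  0.017] dish top z 0.1493 dish xy [0.6416 0.1603] Mtool y 0.21
```

Emit:
drive_tool:
  rows:
    - {"claw":1,"translation":[0,0,-0.2],"roll":0}
    - {"claw":1,"translation":[0,0,-0.2],"roll":0}
    - {"claw":1,"translation":[0,0,-0.15],"roll":0}
    - {"claw":1,"translation":[0,0,0],"roll":0}

```text
time_s: 27.4
tcp_pos: [0.5263, 0.1309, 0.1764]
ee_rot: [-0.125, 0.992, 0.001, 0.006]
wrist_force: [0.5, 1.2, -3.7]
finger_gap: 0.023
grasp_force: 98.4
```

Emit:
drive_tool:
  rows:
    - {"claw":1,"translation":[0,0,-0.1],"roll":0}
    - {"claw":1,"translation":[0,0,-0.1],"roll":0}
    - {"claw":1,"translation":[0,0,0],"roll":0}

```text
time_s: 27.65
tcp_pos: [0.5261, 0.1308, 0.1782]
ee_rot: [-0.125, 0.992, 0.001, 0.005]
wrist_force: [-0.2, -0.0, -4.1]
finger_gap: 0.0229
grasp_force: 98.4
```

```bash
python3 ff.py
```

```text
t 27.85 F,M [-0.111  0.036 -3.648 -0.043  0.22  -0.   ] dish top z 0.1572 dish xy [0.6419 0.1603] Mtool y 0.224
```

Emit:
drive_tool:
  rows:
    - {"claw":1,"translation":[0,0,-0.1],"roll":0}
    - {"claw":1,"translation":[0,0,-0.1],"roll":0}
    - {"claw":1,"translation":[0,0,0],"roll":0}

```text
time_s: 28.1
tcp_pos: [0.5261, 0.1308, 0.1802]
ee_rot: [-0.125, 0.992, 0.001, 0.005]
wrist_force: [-0.3, -0.2, -3.4]
finger_gap: 0.0227
grasp_force: 98.4
```

```bash
python3 ff.py
```

```text
t 28.3 F,M [ 0.178  0.29  -3.818 -0.043  0.207 -0.011] dish top z 0.1593 dish xy [0.6419 0.1604] Mtool y 0.211
```

Emit:
drive_tool:
  rows:
    - {"claw":1,"translation":[0,0,-0.1],"roll":0}
    - {"claw":1,"translation":[0,0,-0.05],"roll":0}
    - {"claw":1,"translation":[0,0,0],"roll":0}

```text
time_s: 28.55
tcp_pos: [0.5261, 0.1307, 0.1816]
ee_rot: [-0.125, 0.992, 0.001, 0.005]
wrist_force: [0.2, 0.2, -4.2]
finger_gap: 0.0228
grasp_force: 98.4
```

```bash
python3 ff.py
```

```text
t 28.75 F,M [-0.371  0.175 -4.052 -0.06   0.2   -0.031] dish top z 0.1607 dish xy [0.6419 0.1604] Mtool y 0.209
```

Emit:
drive_tool:
  rows:
    - {"claw":1,"translation":[0,0,-0.1],"roll":0}
    - {"claw":1,"translation":[0,0,-0.1],"roll":0}
    - {"claw":1,"translation":[0,0,0],"roll":0}

```text
time_s: 29.0
tcp_pos: [0.5261, 0.1307, 0.1837]
ee_rot: [-0.125, 0.992, 0.001, 0.005]
wrist_force: [0.6, -0.6, -2.8]
finger_gap: 0.0229
grasp_force: 98.4
```

```bash
python3 ff.py
```

```text
t 29.2 F,M [ 0.306  0.065 -3.751 -0.013  0.213  0.031] dish top z 0.1628 dish xy [0.6419 0.1604] Mtool y 0.209
```

Emit:
drive_tool:
  rows:
    - {"claw":1,"translation":[0,0,-0.1],"roll":0}
    - {"claw":1,"translation":[0,0,-0.05],"roll":0}
    - {"claw":1,"translation":[0,0,0],"roll":0}

```text
time_s: 29.45
tcp_pos: [0.526, 0.1307, 0.1851]
ee_rot: [-0.125, 0.992, 0.001, 0.005]
wrist_force: [0.6, 0.5, -2.3]
finger_gap: 0.023
grasp_force: 98.4
```

```bash
python3 ff.py
```

```text
t 29.65 F,M [ 0.137  0.431 -4.038 -0.04   0.218 -0.021] dish top z 0.1642 dish xy [0.6418 0.1603] Mtool y 0.221
```

Emit:
drive_tool:
  rows:
    - {"claw":1,"translation":[0,0,-0.1],"roll":0}
    - {"claw":1,"translation":[0,0,-0.1],"roll":0}
    - {"claw":1,"translation":[0,0,0],"roll":0}

```text
time_s: 29.9
tcp_pos: [0.526, 0.1307, 0.1872]
ee_rot: [-0.125, 0.992, 0.001, 0.005]
wrist_force: [0.2, 0.4, -3.3]
finger_gap: 0.0228
grasp_force: 98.4
```

```bash
python3 ff.py
```

```text
t 30.1 F,M [ 0.329 -0.149 -3.949 -0.076  0.209  0.01 ] dish top z 0.1663 dish xy [0.6419 0.1603] Mtool y 0.221
```

Emit:
drive_tool:
  rows:
    - {"claw":1,"translation":[0,0,-0.1],"roll":0}
    - {"claw":1,"translation":[0,0,-0.05],"roll":0}
    - {"claw":1,"translation":[0,0,0],"roll":0}

```text
time_s: 30.35
tcp_pos: [0.526, 0.1307, 0.1886]
ee_rot: [-0.125, 0.992, 0.001, 0.005]
wrist_force: [-1.2, 0.5, -3.8]
finger_gap: 0.0229
grasp_force: 98.4
```

```bash
python3 ff.py
```

```text
t 30.55 F,M [-1.550e-01 -1.410e-01 -3.727e+00 -5.500e-02  2.050e-01  1.000e-03] dish top z 0.1678 dish xy [0.6418 0.1603] Mtool y 0.212
```

Emit:
drive_tool:
  rows:
    - {"claw":1,"translation":[0,0,-0.1],"roll":0}
    - {"claw":1,"translation":[0,0,-0.05],"roll":0}
    - {"claw":1,"translation":[0,0,0],"roll":0}

```text
time_s: 30.8
tcp_pos: [0.526, 0.1307, 0.1901]
ee_rot: [-0.125, 0.992, 0.001, 0.005]
wrist_force: [-0.1, -0.1, -3.9]
finger_gap: 0.023
grasp_force: 98.4
```

```bash
python3 ff.py
```

```text
t 31.0 F,M [-0.156  0.259 -4.239 -0.032  0.224 -0.01 ] dish top z 0.1693 dish xy [0.6418 0.1603] Mtool y 0.225
```

Emit:
drive_tool:
  rows:
    - {"claw":1,"translation":[0,0,-0.1],"roll":0}
    - {"claw":1,"translation":[0,0,-0.05],"roll":0}
    - {"claw":1,"translation":[0,0,0],"roll":0}

```text
time_s: 31.25
tcp_pos: [0.5258, 0.1307, 0.1913]
ee_rot: [-0.125, 0.992, 0.001, 0.005]
wrist_force: [1.2, 0.4, -6.3]
finger_gap: 0.023
grasp_force: 98.3
```

```bash
python3 ff.py
```

```text
t 31.45 F,M [ 0.408  0.221 -5.524 -0.059  0.209 -0.   ] dish top z 0.1706 dish xy [0.6417 0.1603] Mtool y 0.217
```

```bash
python3 ff.py; python3 look.py
```

```text
t 31.65 F,M [ 0.846  0.018 -5.997 -0.049  0.238  0.007] dish top z 0.1706 dish xy [0.6417 0.1603] Mtool y 0.243
31.65 [0.5258 0.1307 0.1913] yaw -2.8916 gap 0.022921579867393477 98.2758378982544 F [ 0.08 -0.03 -6.07] M [-0.079  0.265  0.012]
q [ 2.430e-01  2.150e-01 -2.680e-01  1.077e+00  1.000e-03 -7.000e-03] toolz [ 0.0099  0.0033 -0.9999]
```

Emit:
drive_tool:
  rows:
    - {"claw":1,"translation":[0,0,-0.04],"roll":0}
    - {"claw":1,"translation":[0,0,0],"roll":0}
    - {"claw":1,"translation":[0,0,0],"roll":0}

```text
time_s: 31.9
tcp_pos: [0.5258, 0.1307, 0.1918]
ee_rot: [-0.125, 0.992, 0.001, 0.005]
wrist_force: [0.7, 0.2, -7.3]
finger_gap: 0.0225
grasp_force: 98.2
```

```bash
python3 ff.py
python3 - <<'E'
from h import *
# tilt check of held lifter relative to before is by tool only
print(R.from_quat(state()["ee_rot"]).as_matrix()[:,2].round(4))
im=get_image("wrist");cv2.imwrite("pics/w_hold.png",im[:,:,::-1])
hsv=cv2.cvtColor(im,cv2.COLOR_RGB2HSV);m=((hsv[...,1]<60)&(hsv[...,2]>120))
for r in range(180,480,20): 
    x=np.where(m[r])[0]; print(r,(x.min(),x.max(),len(x)) if len(x) else None)
E
```

```text
t 32.1 F,M [ 0.551  0.129 -6.566 -0.066  0.245 -0.012] dish top z 0.1711 dish xy [0.6417 0.1603] Mtool y 0.254
[ 0.0101  0.0033 -0.9999]
180 None
200 (np.int64(595), np.int64(596), 2)
220 (np.int64(244), np.int64(626), 213)
240 (np.int64(0), np.int64(622), 213)
260 (np.int64(0), np.int64(390), 154)
280 (np.int64(247), np.int64(388), 89)
300 (np.int64(249), np.int64(386), 42)
320 (np.int64(274), np.int64(363), 15)
340 None
360 (np.int64(531), np.int64(639), 39)
380 (np.int64(356), np.int64(639), 25)
400 (np.int64(624), np.int64(639), 16)
420 (np.int64(7), np.int64(27), 21)
440 (np.int64(542), np.int64(561), 20)
460 (np.int64(538), np.int64(556), 19)
```

Emit:
drive_tool:
  rows:
    - {"claw":1,"translation":[0,0,0],"roll":0}
    - {"claw":1,"translation":[0,0,0],"roll":0}
    - {"claw":1,"translation":[0,0,0],"roll":0}
    - {"claw":1,"translation":[0,0,0],"roll":0}
    - {"claw":1,"translation":[0,0,0],"roll":0}
    - {"claw":1,"translation":[0,0,0],"roll":0}
    - {"claw":1,"translation":[0,0,0],"roll":0}
    - {"claw":1,"translation":[0,0,0],"roll":0}

```text
time_s: 32.82
tcp_pos: [0.5258, 0.1307, 0.1918]
ee_rot: [-0.125, 0.992, 0.001, 0.005]
wrist_force: [-0.3, 0.6, -6.4]
finger_gap: 0.0231
grasp_force: 98.2
```

Emit:
drive_tool:
  rows:
    - {"claw":1,"translation":[0,0,0],"roll":0}
    - {"claw":1,"translation":[0,0,0],"roll":0}
    - {"claw":1,"translation":[0,0,0],"roll":0}
    - {"claw":1,"translation":[0,0,0],"roll":0}
    - {"claw":1,"translation":[0,0,0],"roll":0}
    - {"claw":1,"translation":[0,0,0],"roll":0}
    - {"claw":1,"translation":[0,0,0],"roll":0}
    - {"claw":1,"translation":[0,0,0],"roll":0}

```text
time_s: 33.48
tcp_pos: [0.5258, 0.1307, 0.1919]
ee_rot: [-0.125, 0.992, 0.001, 0.005]
wrist_force: [0.1, -0.6, -7.3]
finger_gap: 0.0228
grasp_force: 98.2
```

```bash
python3 ff.py
```

```text
t 33.6833 F,M [-0.14   0.427 -6.966 -0.067  0.358  0.011] dish top z 0.1712 dish xy [0.6418 0.1603] Mtool y 0.364
```

Emit:
drive_tool:
  rows:
    - {"claw":1,"translation":[0,0,0],"roll":0}
    - {"claw":1,"translation":[0,0,0],"roll":0}
    - {"claw":1,"translation":[0,0,0],"roll":0}
    - {"claw":1,"translation":[0,0,0],"roll":0}
    - {"claw":1,"translation":[0,0,0],"roll":0}
    - {"claw":1,"translation":[0,0,0],"roll":0}
    - {"claw":1,"translation":[0,0,0],"roll":0}
    - {"claw":1,"translation":[0,0,0],"roll":0}

```text
time_s: 34.35
tcp_pos: [0.5259, 0.1307, 0.1918]
ee_rot: [-0.125, 0.992, 0.001, 0.005]
wrist_force: [0.7, 0.1, -6.5]
finger_gap: 0.0226
grasp_force: 98.2
```

Emit:
drive_tool:
  rows:
    - {"claw":1,"translation":[0,0,0.1],"roll":0}
    - {"claw":1,"translation":[0,0,0.2],"roll":0}
    - {"claw":1,"translation":[0,0,0.4],"roll":0}
    - {"claw":1,"translation":[0,0,0.7],"roll":0}
    - {"claw":1,"translation":[0,0,0.9],"roll":0}
    - {"claw":1,"translation":[0,0,0.9],"roll":0}
    - {"claw":1,"translation":[0,0,0.9],"roll":0}
    - {"claw":1,"translation":[0,0,0.7],"roll":0}

```text
time_s: 35.02
tcp_pos: [0.5257, 0.1307, 0.1422]
ee_rot: [-0.125, 0.992, 0.001, 0.005]
wrist_force: [-0.6, -0.9, -3.7]
finger_gap: 0.0231
grasp_force: 98.3
```

Emit:
drive_tool:
  rows:
    - {"claw":1,"translation":[0,0,0.4],"roll":0}
    - {"claw":1,"translation":[0,0,0.2],"roll":0}
    - {"claw":1,"translation":[0,0,0],"roll":0}
    - {"claw":1,"translation":[0,0,0],"roll":0}

```text
time_s: 35.35
tcp_pos: [0.5266, 0.1309, 0.138]
ee_rot: [-0.125, 0.992, 0.001, 0.005]
wrist_force: [0.5, 0.1, -4.2]
finger_gap: 0.023
grasp_force: 98.3
```

```bash
python3 ff.py; python3 lg.py .642 -.2 .12 .0965 .25; python3 lg.py .6475 -.2135 .12 .0965 .25
```

```text
t 35.55 F,M [ 0.053  0.062 -4.057 -0.067  0.199 -0.015] dish top z 0.1176 dish xy [0.6428 0.1606] Mtool y 0.209
now origin [0.5265 0.1309 0.0966] roll 0.01 shift [  9.   -34.92  -0.12]
now origin [0.5265 0.1309 0.0966] roll 0.01 shift [  8.8  -36.37  -0.11]
```

Emit:
drive_tool:
  rows:
    - {"claw":1,"translation":[0.11,-0.5,0],"roll":0}
    - {"claw":1,"translation":[0.23,-1.0,0],"roll":0}
    - {"claw":1,"translation":[0.35,-1.5,0],"roll":0}
    - {"claw":1,"translation":[0.46,-2.0,0],"roll":0}
    - {"claw":1,"translation":[0.46,-2.0,0],"roll":0}
    - {"claw":1,"translation":[0.46,-2.0,0],"roll":0}
    - {"claw":1,"translation":[0.46,-2.0,0],"roll":0}
    - {"claw":1,"translation":[0.46,-2.0,0],"roll":0}

```text
time_s: 36.22
tcp_pos: [0.5294, -0.0044, 0.1376]
ee_rot: [-0.124, 0.992, 0.001, 0.005]
wrist_force: [-0.2, 0.2, -3.5]
finger_gap: 0.0228
grasp_force: 98.3
```

Emit:
drive_tool:
  rows:
    - {"claw":1,"translation":[0.46,-2.0,0],"roll":0}
    - {"claw":1,"translation":[0.46,-2.0,0],"roll":0}
    - {"claw":1,"translation":[0.46,-2.0,0],"roll":0}
    - {"claw":1,"translation":[0.46,-2.0,0],"roll":0}
    - {"claw":1,"translation":[0.46,-2.0,0],"roll":0}
    - {"claw":1,"translation":[0.46,-2.0,0],"roll":0}
    - {"claw":1,"translation":[0.46,-2.0,0],"roll":0}
    - {"claw":1,"translation":[0.35,-1.5,0],"roll":0}

```text
time_s: 36.88
tcp_pos: [0.5329, -0.1642, 0.1371]
ee_rot: [-0.124, 0.992, 0.0, 0.005]
wrist_force: [0.6, -0.2, -3.4]
finger_gap: 0.023
grasp_force: 98.4
```

Emit:
drive_tool:
  rows:
    - {"claw":1,"translation":[0.23,-1.0,0],"roll":0}
    - {"claw":1,"translation":[0.11,-0.4,0],"roll":0}
    - {"claw":1,"translation":[0,0,0],"roll":2}
    - {"claw":1,"translation":[0,0,0],"roll":4}
    - {"claw":1,"translation":[0,0,0],"roll":5}
    - {"claw":1,"translation":[0,0,0],"roll":5}
    - {"claw":1,"translation":[0,0,0],"roll":5}
    - {"claw":1,"translation":[0,0,0],"roll":5}

```text
time_s: 37.55
tcp_pos: [0.5333, -0.1754, 0.1369]
ee_rot: [0.103, 0.995, 0.002, 0.005]
wrist_force: [-0.3, 0.9, -3.4]
finger_gap: 0.023
grasp_force: 98.3
```

Emit:
drive_tool:
  rows:
    - {"claw":1,"translation":[0,0,0],"roll":4}
    - {"claw":1,"translation":[0,0,0],"roll":2.7}
    - {"claw":1,"translation":[0,0,0],"roll":0}
    - {"claw":1,"translation":[0,0,0],"roll":0}

```text
time_s: 37.88
tcp_pos: [0.5334, -0.1755, 0.1369]
ee_rot: [0.159, 0.987, 0.003, 0.005]
wrist_force: [0.4, 0.6, -4.2]
finger_gap: 0.0228
grasp_force: 98.3
```

```bash
python3 ff.py; python3 lg.py .6475 -.214 .12 .0585 -.32
python3 - <<'E'
from h import *
# dish outline in scene vs prediction
s=state();M=R.from_quat(s["ee_rot"]).as_matrix();o=s["tcp_pos"]+M@[.0008,0,.0417];d=o[:2]-.12*M[:2,0]
for n in("scene","side"):
    im=get_image(n);cv2.imwrite(f"pics/{n}_r.png",im[:,:,::-1]);c=cam(n);hsv=cv2.cvtColor(im,cv2.COLOR_RGB2HSV)
    u=np.vstack([proj(c,circ(d[0],d[1],o[2]+z,.045)) for z in(.012,.021)]);a,b=u.min(0),u.max(0)
    m=((hsv[...,1]<60)&(hsv[...,2]>130)).astype(np.uint8);print(n,a.round(1),b.round(1))
    for r in range(int(a[1])-4,int(b[1])+6,3):
        x0=int(a[0])-15;print(r,x0,''.join('#' if v else '.' for v in m[r,x0:int(b[0])+16]))
E
```

```text
t 38.0833 F,M [ 0.009  0.051 -3.753  0.065  0.202 -0.006] dish top z 0.1162 dish xy [ 0.6471 -0.2131] Mtool y 0.212
now origin [ 0.5332 -0.1754  0.0952] roll 0.01 shift [-0.04 -0.1   3.67]
scene [208.  221.9] [245.6 246.2]
217 193 ................................................##############......
220 193 ...........................................#########################
223 193 ################.................###################################
226 193 ################........############################################
229 193 #################..#################################################
232 193 ######################################################...#######....
235 193 ###############.############################################........
238 193 #############..#########################################............
241 193 .###########.######################################.................
244 193 ....................###########################.....................
247 193 ........................###################.........................
250 193 ................................#######.............................
side [304.1 180.8] [333.4 201.1]
176 289 ............................................................
179 289 ............................................................
182 289 .............................###..................#.........
185 289 ....................######################..................
188 289 .................############################...............
191 289 ................##############################..............
194 289 ...............##################################...........
197 289 ...............#############################..########......
200 289 ....................#####################........#####......
203 289 ..........................########...........#########......
206 289 ...............................#######..###############.....
```

Emit:
drive_tool:
  rows:
    - {"claw":1,"translation":[-0.04,-0.1,0.3],"roll":0}
    - {"claw":1,"translation":[0,0,0.6],"roll":0}
    - {"claw":1,"translation":[0,0,0.8],"roll":0}
    - {"claw":1,"translation":[0,0,0.8],"roll":0}
    - {"claw":1,"translation":[0,0,0.6],"roll":0}
    - {"claw":1,"translation":[0,0,0.4],"roll":0}
    - {"claw":1,"translation":[0,0,0.2],"roll":0}
    - {"claw":1,"translation":[0,0,0],"roll":0}

```text
time_s: 38.85
tcp_pos: [0.5336, -0.1767, 0.0991]
ee_rot: [0.16, 0.987, 0.003, 0.004]
wrist_force: [1.2, 0.9, -3.5]
finger_gap: 0.0227
grasp_force: 98.4
```

Emit:
drive_tool:
  rows:
    - {"claw":1,"translation":[0,0,0.15],"roll":0}
    - {"claw":1,"translation":[0,0,0.15],"roll":0}
    - {"claw":1,"translation":[0,0,0.15],"roll":0}
    - {"claw":1,"translation":[0,0,0.1],"roll":0}
    - {"claw":1,"translation":[0,0,0.1],"roll":0}
    - {"claw":1,"translation":[0,0,0.1],"roll":0}
    - {"claw":1,"translation":[0,0,0.1],"roll":0}
    - {"claw":1,"translation":[0,0,0.15],"roll":0}

```text
time_s: 39.52
tcp_pos: [0.5345, -0.1769, 0.0901]
ee_rot: [0.16, 0.987, 0.002, 0.005]
wrist_force: [-0.5, 0.3, -2.4]
finger_gap: 0.0228
grasp_force: 98.4
```

Emit:
drive_tool:
  rows:
    - {"claw":1,"translation":[0,0,0.2],"roll":0}
    - {"claw":1,"translation":[0,0,0.4],"roll":0}
    - {"claw":1,"translation":[0,0,0.4],"roll":0}
    - {"claw":1,"translation":[0,0,0.3],"roll":0}
    - {"claw":1,"translation":[0,0,0],"roll":0}
    - {"claw":1,"translation":[0,0,0],"roll":0}

```text
time_s: 40.02
tcp_pos: [0.534, -0.1767, 0.0765]
ee_rot: [0.16, 0.987, 0.003, 0.004]
wrist_force: [-0.3, -0.1, -3.1]
finger_gap: 0.0231
grasp_force: 98.4
```

```bash
python3 ff.py; python3 lg.py .6475 -.214 .225 .034 -.32; python3 dm.py 0 0 0
```

```text
t 40.2167 F,M [ 0.166 -0.418 -2.45   0.028  0.064  0.02 ] dish top z 0.0564 dish xy [ 0.648  -0.2143] Mtool y 0.07
now origin [ 0.5341 -0.1764  0.0354] roll -0.04 shift [10.56  0.    0.05]
scene [([0.5208, -0.0149, 0.002], 0.49)]
side [([0.642, -0.2059, 0.0708], 0.91)]
```

Emit:
drive_tool:
  rows:
    - {"claw":1,"translation":[0.6,0,0],"roll":0}
    - {"claw":1,"translation":[1.3,0,0],"roll":0}
    - {"claw":1,"translation":[1.7,0,0],"roll":0}
    - {"claw":1,"translation":[1.7,0,0],"roll":0}
    - {"claw":1,"translation":[1.7,0,0],"roll":0}
    - {"claw":1,"translation":[1.7,0,0],"roll":0}
    - {"claw":1,"translation":[1.3,0,0],"roll":0}
    - {"claw":1,"translation":[0.6,0,0],"roll":0}

```text
time_s: 41.08
tcp_pos: [0.4311, -0.1425, 0.0758]
ee_rot: [0.16, 0.987, 0.003, 0.004]
wrist_force: [0.2, 0.6, -1.9]
finger_gap: 0.0231
grasp_force: 98.5
```

Emit:
drive_tool:
  rows:
    - {"claw":1,"translation":[0,0,0],"roll":0}
    - {"claw":1,"translation":[0,0,0],"roll":0}

```text
time_s: 41.25
tcp_pos: [0.4342, -0.1435, 0.0763]
ee_rot: [0.16, 0.987, 0.002, 0.005]
wrist_force: [0.6, -0.9, -2.2]
finger_gap: 0.0232
grasp_force: 98.5
```

```bash
python3 look.py; python3 lg.py .454 -.0146 0 .03 -.017; python3 dm.py 0 0 0
python3 - <<'E'
from h import *
for n in("scene","side"):
    c=cam(n);im=cv2.imread(f"pics/{n}_d.png").astype(int);i0=cv2.imread(f"pics/{n}0.png").astype(int)
    u=proj(c,circ(.647,-.213,.066,.05));a,b=u.min(0).astype(int),u.max(0).astype(int)
    d=np.abs(im-i0).max(2)[a[1]-3:b[1]+6,a[0]:b[0]];print(n,"diff px>40:",(d>40).sum(),"of",d.size)
    g0,g1=[cv2.cvtColor(q.astype(np.uint8),cv2.COLOR_BGR2GRAY)[a[1]-3:b[1]+1,a[0]:b[0]].astype(np.float32) for q in(i0,im)]
    print(cv2.phaseCorrelate(g0,g1))
E
```

```text
41.25 [ 0.4342 -0.1435  0.0763] yaw 2.8209 gap 0.023173369107817397 98.46716165542603 F [ 0.65 -0.92 -2.24] M [-0.009  0.041 -0.026]
q [-0.324  0.168 -0.617  0.777  0.006 -0.003] toolz [ 0.0114  0.003  -0.9999]
now origin [ 0.4339 -0.1432  0.0346] roll -17.4 shift [-1.79 12.91  0.53]
scene [([0.6598, -0.2074, 0.0739], 0.58)]
side [([0.6422, -0.2036, 0.0685], 0.57), ([0.4644, -0.1449, 0.0415], 0.45)]
scene diff px>40: 54 of 1320
((-0.27590978329424587, 0.16874104583566663), 0.8167150374253591)
side diff px>40: 1 of 928
((0.09363135887939755, -0.018322228854417588), 1.0400106150191277)
```

Emit:
drive_tool:
  rows:
    - {"claw":1,"translation":[-0.2,1.4,0.05],"roll":0}
    - {"claw":1,"translation":[-0.2,2.0,0.05],"roll":0}
    - {"claw":1,"translation":[-0.2,2.2,0.05],"roll":0}
    - {"claw":1,"translation":[-0.2,2.2,0.05],"roll":0}
    - {"claw":1,"translation":[-0.2,2.0,0.05],"roll":0}
    - {"claw":1,"translation":[-0.2,1.5,0.05],"roll":-2}
    - {"claw":1,"translation":[0,0,0],"roll":-5}
    - {"claw":1,"translation":[0,0,0],"roll":-5}

```text
time_s: 42.12
tcp_pos: [0.4817, -0.039, 0.0737]
ee_rot: [0.053, 0.999, 0.002, 0.005]
wrist_force: [-0.4, -0.3, -1.8]
finger_gap: 0.023
grasp_force: 99.0
```

Emit:
drive_tool:
  rows:
    - {"claw":1,"translation":[0,0,0],"roll":-5.4}
    - {"claw":1,"translation":[0,0,0],"roll":0}
    - {"claw":1,"translation":[0,0,0],"roll":0}
    - {"claw":1,"translation":[0,0,0],"roll":0}

```text
time_s: 42.45
tcp_pos: [0.4809, -0.04, 0.0737]
ee_rot: [0.01, 1.0, 0.002, 0.005]
wrist_force: [-0.1, 0.2, -2.9]
finger_gap: 0.0231
grasp_force: 99.0
```

```bash
python3 look.py; python3 lg.py .454 -.0146 0 .003 -.017
```

```text
42.45 [ 0.4809 -0.04    0.0737] yaw 3.1222 gap 0.023100987534205628 98.96076321601868 F [-0.07  0.22 -2.9 ] M [-0.049  0.13   0.057]
q [-0.086  0.214 -0.564  0.782  0.004 -0.066] toolz [ 0.0102  0.0033 -0.9999]
now origin [ 0.4805 -0.0398  0.032 ] roll -0.14 shift [2.72 2.47 2.88]
```

Emit:
drive_tool:
  rows:
    - {"claw":1,"translation":[1.3,1.2,0],"roll":-0.14}
    - {"claw":1,"translation":[1.42,1.27,0],"roll":0}
    - {"claw":1,"translation":[0,0,0.6],"roll":0}
    - {"claw":1,"translation":[0,0,0.8],"roll":0}
    - {"claw":1,"translation":[0,0,0.7],"roll":0}
    - {"claw":1,"translation":[0,0,0.4],"roll":0}
    - {"claw":1,"translation":[0,0,0.2],"roll":0}
    - {"claw":1,"translation":[0,0,0],"roll":0}

```text
time_s: 43.12
tcp_pos: [0.454, -0.015, 0.0459]
ee_rot: [0.008, 1.0, 0.002, 0.005]
wrist_force: [0.5, -0.6, -2.9]
finger_gap: 0.0231
grasp_force: 98.9
```

Emit:
drive_tool:
  rows:
    - {"claw":1,"translation":[0,0,0],"roll":0}
    - {"claw":1,"translation":[0,0,0.1],"roll":0}
    - {"claw":1,"translation":[0,0,0],"roll":0}

```text
time_s: 43.37
tcp_pos: [0.4545, -0.0148, 0.0457]
ee_rot: [0.007, 1.0, 0.002, 0.005]
wrist_force: [0.3, -0.9, -2.5]
finger_gap: 0.0226
grasp_force: 98.9
```

```bash
python3 look.py; python3 lg.py .454 -.0146 0 .002 -.017
```

```text
43.3667 [ 0.4545 -0.0148  0.0457] yaw 3.1268 gap 0.0225697334462537 98.91771197319031 F [ 0.31 -0.86 -2.46] M [0.039 0.122 0.004]
q [-0.035  0.203 -0.658  0.699  0.004 -0.02 ] toolz [ 0.0106  0.0033 -0.9999]
now origin [ 0.4541 -0.0146  0.004 ] roll 0.13 shift [0.01 0.   0.2 ]
```

Emit:
drive_tool:
  rows:
    - {"claw":1,"translation":[0,0,0.1],"roll":0}
    - {"claw":1,"translation":[0,0,0.07],"roll":0}
    - {"claw":1,"translation":[0,0,0],"roll":0}
    - {"claw":1,"translation":[0,0,0],"roll":0}

```text
time_s: 43.7
tcp_pos: [0.4542, -0.0147, 0.044]
ee_rot: [0.007, 1.0, 0.002, 0.005]
wrist_force: [-1.0, 0.7, -3.0]
finger_gap: 0.0229
grasp_force: 98.9
```

Emit:
drive_tool:
  rows:
    - {"claw":0.6,"translation":[0,0,0],"roll":0}
    - {"claw":0.5,"translation":[0,0,0],"roll":0}
    - {"claw":0.3,"translation":[0,0,0],"roll":0}
    - {"claw":0.1,"translation":[0,0,0],"roll":0}
    - {"claw":0,"translation":[0,0,0],"roll":0}
    - {"claw":0,"translation":[0,0,0],"roll":0}
    - {"claw":0,"translation":[0,0,0],"roll":0}

```text
time_s: 44.28
tcp_pos: [0.4542, -0.0147, 0.044]
ee_rot: [0.007, 1.0, 0.002, 0.005]
wrist_force: [0.0, 0.5, -0.2]
finger_gap: 0.0857
grasp_force: 0.0
```

Emit:
drive_tool:
  rows:
    - {"claw":0,"translation":[0,0,-0.8],"roll":0}
    - {"claw":0,"translation":[0,0,-1.5],"roll":0}
    - {"claw":0,"translation":[0,0,-2.5],"roll":0}
    - {"claw":0,"translation":[0,0,-3],"roll":0}
    - {"claw":0,"translation":[0,0,-3],"roll":0}
    - {"claw":0,"translation":[0,0,-3],"roll":0}
    - {"claw":0,"translation":[0,0,-2],"roll":0}
    - {"claw":0,"translation":[0,0,-1],"roll":0}

```text
time_s: 44.95
tcp_pos: [0.4539, -0.0153, 0.2156]
ee_rot: [0.007, 1.0, 0.002, 0.008]
wrist_force: [0.4, 0.1, -0.4]
finger_gap: 0.0856
grasp_force: 0.0
```

Emit:
drive_tool:
  rows:
    - {"claw":0,"translation":[0,0,0],"roll":0}
    - {"claw":0,"translation":[0,0,0],"roll":0}
    - {"claw":0,"translation":[0,0,0],"roll":0}

```text
time_s: 45.2
tcp_pos: [0.4515, -0.0152, 0.2105]
ee_rot: [0.007, 1.0, 0.002, 0.004]
wrist_force: [-0.4, 0.2, 0.4]
finger_gap: 0.0854
grasp_force: 0.0
```

```bash
python3 look.py
python3 - <<'E'
from h import *
from scipy.optimize import minimize
im=get_image("wrist");c=cam("wrist");hsv=cv2.cvtColor(im,cv2.COLOR_RGB2HSV)
m=((hsv[...,1]<70)&(hsv[...,2]>110)).astype(np.uint8);m[330:]*=1
n,l,st,_=cv2.connectedComponentsWithStats(m)
def rect(v,x0,x1,y0,y1):
    P=[(x0,y0),(x1,y0),(x1,y1),(x0,y1)];return proj(c,[[v[0]+np.cos(v[2])*a-np.sin(v[2])*b,v[1]+np.sin(v[2])*a+np.cos(v[2])*b,.007] for a,b in P])
def cost(v):
    t=np.zeros(m.shape,np.uint8)
    for q in((-.03,.06,-.04,.04),(.06,.155,-.04,-.027),(.06,.155,.027,.04)):
        cv2.fillPoly(t,[(rect(v,*q)*16).round().astype(int)],1,shift=4)
    return -(2*(t&m).sum()-t.sum())/t.sum()
b=min((minimize(cost,[.454,-.0146,y],method="Nelder-Mead",options=dict(initial_simplex=[[.454,-.0146,y],[.459,-.0146,y],[.454,-.0096,y],[.454,-.0146,y+.05]])) for y in(-.02,.02)),key=lambda r:r.fun)
print("lifter",b.x,b.fun)
for cn in("scene","side"):
    im=get_image(cn)
    i0=cv2.imread(f"pics/{cn}0.png").astype(int);d=(np.abs(im[:,:,::-1].astype(int)-i0).max(2)>45).astype(np.uint8)
    n,l,st,ce=cv2.connectedComponentsWithStats(d);print(cn,[(st[i].tolist()) for i in range(1,n) if st[i,4]>12])
    for k in("dish","lifter"):print(k,[(np.round(q["location"],3).tolist(),round(q["confidence"],2)) for q in nets.recognise(k,cn)[:1]])
E
```

```text
45.2 [ 0.4515 -0.0152  0.2105] yaw 3.127 gap 0.08537626986347747 0.0 F [-0.39  0.16  0.44] M [-0.053  0.049 -0.003]
q [-0.036  0.039 -0.427  1.097  0.004 -0.022] toolz [ 0.0079  0.0034 -1.    ]
lifter [ 0.43407994  0.00395029 -0.11732327] 0.00022311468094600624
scene [[148, 0, 40, 53, 1467], [298, 0, 53, 168, 4918], [342, 0, 54, 76, 2558], [392, 0, 52, 127, 4340], [159, 53, 49, 54, 1171], [337, 163, 6, 7, 29], [331, 167, 6, 8, 19], [386, 168, 28, 16, 192], [291, 174, 25, 18, 326], [164, 180, 13, 5, 27], [226, 180, 30, 15, 135], [157, 184, 11, 9, 31], [253, 185, 14, 7, 28], [281, 199, 12, 4, 19], [288, 199, 19, 9, 55], [280, 208, 25, 7, 62], [329, 209, 12, 22, 109], [296, 214, 49, 59, 915], [320, 231, 3, 9, 26], [318, 267, 5, 10, 19]]
dish [([0.657, -0.206, 0.076], 0.86)]
lifter [([0.478, -0.01, 0.009], 0.74)]
side [[495, 0, 104, 37, 1331], [462, 15, 25, 14, 227], [597, 22, 43, 20, 582], [362, 24, 49, 11, 156], [535, 28, 8, 10, 43], [344, 30, 150, 202, 9629], [524, 40, 116, 240, 11499], [581, 47, 20, 13, 132], [451, 71, 107, 217, 7374], [444, 174, 4, 13, 25], [607, 181, 12, 7, 27], [520, 243, 13, 26, 156], [310, 252, 100, 44, 1456], [298, 266, 7, 6, 17], [586, 266, 11, 23, 67], [553, 290, 31, 40, 440], [474, 340, 8, 8, 36], [478, 345, 37, 24, 292], [474, 358, 36, 29, 509]]
dish [([0.643, -0.205, 0.075], 0.73)]
lifter [([0.476, -0.002, 0.008], 0.86)]<stdin>:12: RuntimeWarning: overflow encountered in scalar negative
<stdin>:12: RuntimeWarning: overflow encountered in scalar subtract
```

```bash
python3 -c "
from rig import job;print(job.job_done())"
```

```text
the job is handed in; nothing more can be done
None
```

The job is handed in at about 45 s of the 72 s limit: the dish was held against the ring at about 3 N for over two seconds and is back on its pedestal. The lifter lies on its mat and nothing else appears to have moved. On the first try the arm hit a wrist-joint limit and tilted, so I set the lifter down and picked it up again.

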